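# Gauge the brass shelf spacers by length and put them away

### The job

The square brass shelf spacers lying on the counter come in two lengths. Set the gauge box by sliding its shutter until the pointer is level with the long line, then put every spacer away: laid along the slot, the short ones drop through into the box, while those that stay lying across it are long and belong flat in the open wooden tray. When all are sorted, slide the shutter fully shut, and leave the other goods on the counter where they are.

Things in the scene. Friction and masses are not known exactly. Their poses are not given: they have to be found in the camera images.
- sorter: fixed gauge box of dark wood, flat top 82 mm above the counter. Origin on the counter, x to the back, y left along the counter; spans x -36..36, y -160..135 mm. A slot in its top, x -15..15, runs from y -133 (fixed end) to the shutter's leading edge. Under it is a glass-fronted compartment, x -30..30, y -133..-13, z 8..73 mm, for the short spacers
- shutter (a joint): shutter: aluminium plate 44.5 mm wide, 4 mm thick, flush in a groove in the top of the gauge box, sliding along the box's y. Value = open length of the slot (m): 0 shut, 0.120 fully open (leftmost), 0.096 with the pointer at the long line. Stays where it is left; about 3 N moves it
- shutter_knob (a point): top centre of the brass grip block on the shutter (32 mm along the box's x, 14 mm along y, 24 mm high, its foot on the shutter; its top is 106 mm above the counter). It goes with the shutter
- shutter_pointer (a point): the pointer: a small tooth at the shutter's front edge, level with the middle of the grip block
- gauge_mark (a point): the long black line (the only one across the whole width) of the brass scale strip on the box's front top edge. The shutter is set when the pointer is level with it along the box's y: the slot is then 96 mm long
- slot_end (a point): middle of the slot's fixed end, at the top of the box (y = -133, z = 82 mm in the box's frame). Right of it is a flat landing 27 mm long
- tray: fixed open wooden tray to the right of the gauge box, 136 (x) x 140 (y) mm outside, walls 6 mm thick and 26 mm high, one compartment of 124 x 128 mm with its floor at 6 mm. Origin at the centre of its underside, axes about as the box's
- spacer_1: loose square brass bar spacer, 20 x 20 mm and either 84 mm (short) or 108 mm (long) long; which of the two is not told, the gauge shows it. At the start it lies flat on the counter in front of the gauge box, or is absent. Its length is its x axis; its origin is its centre, 10 mm above its underside
- spacer_2: loose square brass bar spacer, 20 x 20 mm and either 84 mm (short) or 108 mm (long) long; which of the two is not told, the gauge shows it. At the start it lies flat on the counter in front of the gauge box, or is absent. Its length is its x axis; its origin is its centre, 10 mm above its underside
- spacer_3: loose square brass bar spacer, 20 x 20 mm and either 84 mm (short) or 108 mm (long) long; which of the two is not told, the gauge shows it. At the start it lies flat on the counter in front of the gauge box, or is absent. Its length is its x axis; its origin is its centre, 10 mm above its underside
- spacer_4: loose square brass bar spacer, 20 x 20 mm and either 84 mm (short) or 108 mm (long) long; which of the two is not told, the gauge shows it. At the start it lies flat on the counter in front of the gauge box, or is absent. Its length is its x axis; its origin is its centre, 10 mm above its underside
- spacer_5: loose square brass bar spacer, 20 x 20 mm and either 84 mm (short) or 108 mm (long) long; which of the two is not told, the gauge shows it. At the start it lies flat on the counter in front of the gauge box, or is absent. Its length is its x axis; its origin is its centre, 10 mm above its underside
- mug_9: white stoneware mug, 94 mm high; a bystander, loose, to be left alone; origin at the centre of its underside
- packet_0: printed packet of sweets, 52 x 82 x 18 mm; a bystander, loose, to be left alone; origin at the centre of its underside
- pastille_tin_0: small round tin, 45 mm across, 19 mm high; a bystander, loose, to be left alone; origin at the centre of its underside
- packet_3: printed packet of sweets, 52 x 82 x 18 mm; a bystander, loose, to be left alone; origin at the centre of its underside
- pastille_tin_2: small round tin, 45 mm across, 19 mm high; a bystander, loose, to be left alone; origin at the centre of its underside

How it is judged:
By the outcome, as a careful person would: the job done as asked, in the order asked, and still so for the second after the job is handed in, with the robot touching nothing.
Of spacer_1, spacer_2, spacer_3, spacer_4, spacer_5 only 4 to 5 are there at a start; the rules pass over those that are not, and their reading is None.
At some moment in a run one of spacer_1, spacer_2, spacer_3, spacer_4, spacer_5 may be knocked a few centimetres aside while the robot is not near it.
Once in a run the grip may slacken for a moment while it holds something.
It also fails if it takes over 210 s, if anything falls off the work surface, if the arm or the gripper's body presses on something with over 40 N, if the wrist force passes 120 N, or if a joint passes its speed limit or range.

### The arm

A 6-joint arm with a two-finger parallel gripper is mounted at the origin on a cart in front of the work surface, level with it; the furniture and walls round the work are solid. World frame = base frame: x ahead of the robot, y to its left, z up, the work surface at z = 0. Lengths are in m, angles in rad, forces in N, time in s.
With the tool pointing down it reaches from about 0.325 to 0.85 m from the base axis. Payload 4.4 kg.
Tool frame: the origin (TCP) lies at the very end of the fingers, on their centre line; the grasp point (between the pads) lies behind it (ctrl.pinch_z is the z of the grasp point in the tool frame, in m); z points along the fingers, x is the direction in which the jaws open and shut, and the axes are right-handed (so a half turn about z gives the same grasp; the last joint's range is limited). The gripper opens to 94 mm and grips with 3 to 60 N. Pads are 16 mm wide; open, the fingers measure 119 mm over their backs; the gripper's body (75 mm by 177 mm) begins 78 mm behind the grasp point.
Start: joints at [1.006, 0.207, 1.542, -0, 1.393, -0.15], TCP at [0.232, 0.526, 0.205] pointing down, gripper open.
Joint ranges: [-2.73, 2.73], [-0.86, 2.22], [0.23, 2.46], [-1.11, 4.25], [0.08, 2.63], [-2.82, 2.82]. Speed limits (rad/s): [2.79, 2.79, 3.14, 3.14, 3.14, 3.14].

### API

Orientations are given as a rotation vector (axis times angle).
In Python, from workcell import ctrl gives the robot as it stands. The module is installed in compiled form; this text tells all that it offers.
- The arm moves only by the shell command python3 -m crank 'ROWS' [OPENING] [FORCE]. ROWS is JSON, a list of rows, each an object of numbers: "dx", "dy", "dz": the shift along the tool's x, y, z in cm; "twist": the turn about the tool's z in rad. In form: [{"dx": .., "dy": .., "dz": .., "twist": ..}, ...]. A call has 1 to 12 rows; each row shifts and turns the commanded pose from where the row before left it, along the tool's axes as they then stand; what a row does not reach is not made up. A row lasts 1/12 s, in which the tool goes at most 41.7 mm and 7.16 degrees, less where a joint would pass 70% of its speed; a pose out of reach is approached as far as the arm can. A call with a gripper value outside its range is refused whole. OPENING is the finger opening in cm, from 0 to 9.4, set as the call begins (- or left out, the last holds). The fingers move at their own pace and stop on an object; FORCE is the grip in N (left out, the last holds). Time passes only in rows, so rows that do not move let the fingers close. It gives the time, the measured TCP pose, the force and the opening at its end, in the units of the state.
- ctrl.state(): the state, without advancing time (a new reading comes with each control period).
- ctrl.read_camera(name): name is "scene" or "top"; returns the picture (384x512x3 uint8, red, green, blue); there is no depth.
- ctrl.camera_model(name): a dict with "K" (3x3 intrinsics, pixels), "distortion" ([k1, k2, p1, p2, k3] as OpenCV has them; the pictures are not rectified), "origin" and "orientation" of the camera in the world. Camera axes: x right, y down, z forward; pixel columns grow to the right and rows downward; lengths in m; the calibration is good to about 2 mm. A picture is of the moment at which its call begins. camera_model takes no time and is no camera call.
- ctrl.close_job(): hands the job in, once; it reports no verdict.
Trained networks look in the newest picture that a camera, given by its name, has taken for a name from the list of things; names that differ only in an ending like _2 or _b are one class to them, and where a whole thing is asked for, a point or a joint stands for the part that bears it (a point fixed in the world has none). Each returns a list of dicts, best first, with "p" (0 to 1); they miss things now and then, are a little off and sometimes report something else, mostly with a low value. They report only what shows in the picture. A call takes as long as a camera call.
- ctrl.trace(camera, thing): "mask" (384x512 bool, what is visible of it) and "extent" ([left, top, right, bottom] in pixels, round what is visible of it).
The state is a dict: "t": time; "qpos": joint angles; "qvel": joint speeds; "joint_torque": joint torques, N m; "position": TCP position; "tool_rot": TCP orientation; "ft_force": force on the tool from outside, world axes, zero at the start; "ft_torque": the same for the moment, N m; "width": finger opening in m.
Only numpy, scipy, OpenCV 4.12 (cv2) and the standard library are available. Lean on these libraries where they do the work, as an engineer would, in place of code of your own. Each camera call takes 0.05 s, during which the arm holds its last target. There are 200 camera calls.

## Working session

There is one attempt and no reset: what is moved stays moved. The work goes in short steps, Python scripts to look and compute and a shell command to move; the robot and the scene stay as the last step left them, time stands still between calls to the robot, and variables do not carry over. Pictures are saved under pics/ and viewed, about 12 in all and at most 16, crops included, and the job is handed in when it is done.

```bash
mkdir -p pics
cat > h.py <<'E'
import numpy as np, cv2
from workcell import ctrl
from scipy.spatial.transform import Rotation as R
def cam(n):
    m=ctrl.camera_model(n); o=np.array(m["orientation"],float)
    Rm=o if o.shape==(3,3) else R.from_rotvec(o).as_matrix()
    return np.array(m["K"],float),np.array(m["distortion"],float),np.array(m["origin"],float),Rm
def px2w(n,px,z):
    K,d,o,Rm=cam(n)
    u=cv2.undistortPoints(np.array(px,float).reshape(-1,1,2),K,d).reshape(-1,2)
    v=np.c_[u,np.ones(len(u))]@Rm.T
    return o+v*((z-o[2])/v[:,2])[:,None]
def w2px(n,p):
    K,d,o,Rm=cam(n)
    c=(np.array(p,float).reshape(-1,3)-o)@Rm
    return cv2.projectPoints(c,np.zeros(3),np.zeros(3),K,d)[0].reshape(-1,2)
def snap(n,f,crop=None,s=1):
    im=ctrl.read_camera(n); 
    c=im if crop is None else im[crop[1]:crop[3],crop[0]:crop[2]]
    cv2.imwrite("pics/"+f,cv2.cvtColor(cv2.resize(c,None,fx=s,fy=s,interpolation=cv2.INTER_CUBIC),cv2.COLOR_RGB2BGR)); return im
E
python3 - <<'E'
from h import *
s=ctrl.state();print(s,ctrl.pinch_z)
for n in("scene","top"):
    print(n,ctrl.camera_model(n)); snap(n,n+"0.png",s=1.5)
E
```

```text
{'t': 0.0, 'qpos': array([ 1.00548932e+00,  2.07411777e-01,  1.54291002e+00,  3.87767142e-06,
        1.39351280e+00, -1.50485558e-01]), 'qvel': array([ 0.00029453, -0.00099198, -0.00138078,  0.00115807, -0.00206469,
        0.00015808]), 'joint_torque': array([-1.12782142e-03, -3.70878303e+01, -2.81419158e+01,  6.97721634e-02,
        3.61238199e-02, -1.81843302e-04]), 'position': array([0.23131161, 0.52555443, 0.20431633]), 'tool_rot': array([ 2.63050816,  1.7158681 , -0.00320626]), 'ft_force': array([0.6995169 , 0.46225694, 0.33553712]), 'ft_torque': array([0.03397862, 0.04849584, 0.00866806]), 'width': 0.09410710424534233} -0.0188
scene {'K': array([[451.85293638,   0.        , 257.93051432],
       [  0.        , 451.85293638, 191.25501787],
       [  0.        ,   0.        ,   1.        ]]), 'distortion': array([0.0280207, 0.       , 0.       , 0.       , 0.       ]), 'origin': array([-0.36404684,  0.71901827,  0.64745471]), 'orientation': array([-1.09630357,  2.06919138, -1.23130744])}
top {'K': array([[421.74990613,   0.        , 252.24694481],
       [  0.        , 421.74990613, 190.02678455],
       [  0.        ,   0.        ,   1.        ]]), 'distortion': array([-0.09720458,  0.        ,  0.        ,  0.        ,  0.        ]), 'origin': array([0.367267  , 0.14102217, 1.11656099]), 'orientation': array([-2.13342729,  2.15996799, -0.18748394])}
```

View pics/top0.png

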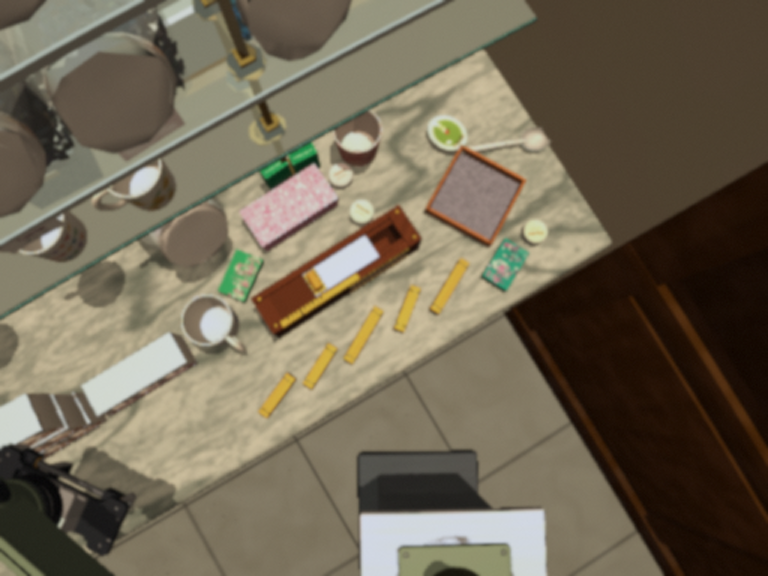

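View pics/scene0.png

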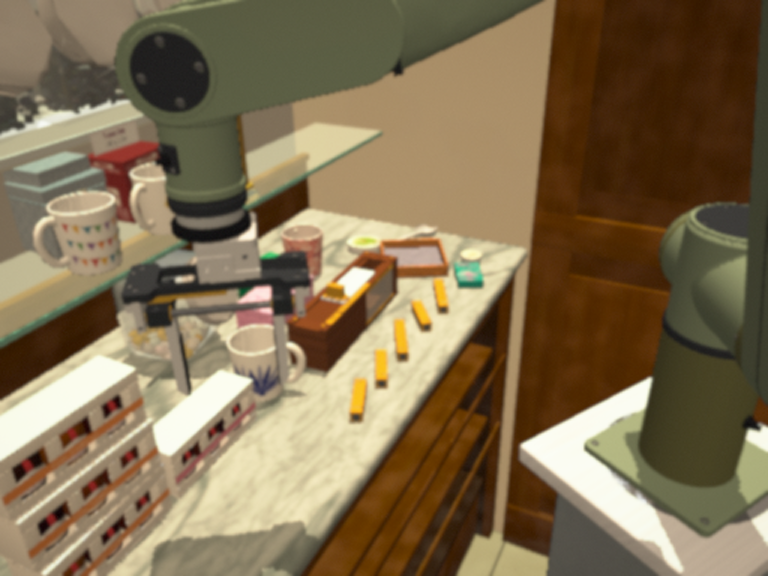

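```bash
cat >> h.py <<'E'
from scipy.optimize import minimize
def fit(n,mask,b,z0=0.,yaw0=None,S=4):
    """fit (x,y,yaw) of a box b=(x0,x1,y0,y1,z0,z1) to mask by silhouette overlap"""
    mask=np.asarray(mask,np.uint8); M=cv2.resize(mask,None,fx=S,fy=S,interpolation=cv2.INTER_LINEAR)
    C=np.array([[x,y,z] for x in b[:2] for y in b[2:4] for z in b[4:]])
    cs=cv2.findContours(mask,0,2)[0]; pts=max(cs,key=cv2.contourArea)
    W=px2w(n,pts.reshape(-1,2),b[5])[:,:2].astype(np.float32)
    (c,sz,a)=cv2.minAreaRect(W*1000); a=np.deg2rad(a)
    Mb=cv2.GaussianBlur(M.astype(np.float32),(0,0),3)
    def cost(p):
        r=R.from_euler('z',p[2]).as_matrix(); P=C@r.T+[p[0],p[1],0]
        h=cv2.convexHull(((w2px(n,P)+.5)*S-.5).astype(np.float32))
        Q=np.zeros_like(M); cv2.fillPoly(Q,[np.round(h*16).astype(np.int32)],1,shift=4)
        return np.abs(cv2.GaussianBlur(Q.astype(np.float32),(0,0),3)-Mb).sum()/M.sum()
    best=None
    for y in ([a,a+np.pi/2] if yaw0 is None else [yaw0]):
        x0=np.array([c[0]/1000,c[1]/1000,y])
        sim=np.vstack([x0,x0+[.008,0,0],x0+[0,.008,0],x0+[0,0,.15]])
        r=minimize(cost,x0,method='Nelder-Mead',options=dict(initial_simplex=sim,xatol=1e-4,fatol=1e-5,maxiter=200))
        if best is None or r.fun<best.fun: best=r
    return best.x,best.fun
SORT=(-.036,.036,-.160,.135,0,.082)
TRAY=(-.068,.068,-.07,.07,0,.026)
def sp(L): return (-L/2,L/2,-.01,.01,0,.02)
E
python3 - <<'E'
from h import *
ctrl.read_camera("top")
for nm,b in(("sorter",SORT),("tray",TRAY)):
    d=ctrl.trace("top",nm)[0]; print(nm,d["p"],d["extent"],*fit("top",d["mask"],b))
for nm in("shutter_knob","mug_9","packet_0","pastille_tin_0"):
    for d in ctrl.trace("top",nm):
        ys,xs=np.nonzero(d["mask"]); print(nm,round(d["p"],2),d["extent"],px2w("top",[[xs.mean(),ys.mean()]],.106 if 'knob' in nm else .02))
for d in ctrl.trace("top","spacer_1"):
    for L in(.084,.108): print(round(d["p"],2),d["extent"],L,*fit("top",d["mask"],sp(L)))
E
```

```text
sorter 0.92 [169.3, 136.8, 282.0, 224.6] [0.55465057 0.20132009 0.56325838] 0.022249568114852947
tray 0.95 [282.4, 97.2, 350.6, 164.2] [ 0.7074771  -0.05489684  1.06062223] 0.043580977343884886
shutter_knob 0.72 [203.9, 157.0, 254.7, 199.1] [[0.55969505 0.18478642 0.106     ]]
shutter_knob 0.26 [289.5, 171.6, 312.6, 207.1] [[0.5272097 0.0061862 0.106    ]]
mug_9 0.79 [121.5, 197.1, 165.8, 231.8] [[0.48179434 0.4162856  0.02      ]]
packet_0 0.65 [318.0, 160.5, 350.7, 195.0] [[ 0.57536139 -0.10142018  0.02      ]]
packet_0 0.58 [145.8, 166.1, 176.0, 198.8] [[0.56348372 0.36411881 0.02      ]]
packet_0 0.25 [201.0, 227.7, 224.5, 257.8] [[0.40445966 0.22417201 0.02      ]]
pastille_tin_0 0.75 [231.8, 132.2, 247.8, 147.7] [[0.67576316 0.15166258 0.02      ]]
pastille_tin_0 0.52 [348.3, 143.7, 363.9, 160.3] [[ 0.63656907 -0.15963568  0.02      ]]
0.85 [200.5, 227.5, 224.8, 255.8] 0.084 [0.40360804 0.22557252 2.58514015] 0.05800181566956072
0.85 [200.5, 227.5, 224.8, 255.8] 0.108 [0.40611648 0.22383519 2.57462202] 0.325454052150414
0.79 [232.7, 206.7, 255.6, 240.5] 0.084 [0.45476828 0.15097599 2.6173461 ] 0.29712584928954966
0.79 [232.7, 206.7, 255.6, 240.5] 0.108 [0.45523785 0.15074178 2.59477036] 0.21855802266466184
0.57 [264.0, 192.9, 282.4, 221.7] 0.084 [0.50021862 0.0717982  2.76565068] 0.11558906511026626
0.57 [264.0, 192.9, 282.4, 221.7] 0.108 [0.50034899 0.07126299 2.75883354] 0.42830644714237737
0.51 [172.6, 247.4, 195.4, 278.8] 0.084 [0.35346086 0.29959277 2.51558292] 0.14155528276557114
0.51 [172.6, 247.4, 195.4, 278.8] 0.108 [0.35689596 0.29682758 2.51466058] 0.4525406432233967
```

```bash
cat >> h.py <<'E'
def brass(im):
    h=cv2.cvtColor(im,cv2.COLOR_RGB2HSV); m=cv2.inRange(h,(14,140,120),(30,255,255))
    n,l,st,c=cv2.connectedComponentsWithStats(m)
    return [(l==i).astype(np.uint8) for i in range(1,n) if st[i,4]>60]
def spacers(im):
    out=[]
    for m in brass(im):
        r=[(fit("top",m,sp(L)),L) for L in(.084,.108)]
        (p,c),L=min(r,key=lambda q:q[0][1]); out.append((*p,L,c,abs(r[0][0][1]-r[1][0][1])))
    return out
def bw(p,q): # box-frame to world
    q=np.array(q,float).reshape(-1,3); return q@R.from_euler('z',p[2]).as_matrix().T+[p[0],p[1],0]
E
python3 - <<'E'
from h import *
im=ctrl.read_camera("top")
for s in spacers(im): print(np.round(s,4))
B=np.array([.5547,.2013,.5633])
S=6;x0,y0=160,125
v=cv2.resize(im[y0:y0+100,x0:x0+130],None,fx=S,fy=S,interpolation=cv2.INTER_CUBIC)[:,:,::-1].copy()
def d(q,c):
    P=((w2px("top",bw(B,q))-[x0,y0]+.5)*S).astype(int); cv2.polylines(v,[P],True,c,1)
t=.082
d([[-.036,-.16,t],[.036,-.16,t],[.036,.135,t],[-.036,.135,t]],(0,255,0))
d([[-.015,-.133,t],[.015,-.133,t],[.015,-.013,t],[-.015,-.013,t]],(255,255,0))
cv2.imwrite("pics/box.png",v)
E
```

```text
[ 0.5409 -0.0042  2.559   0.108   0.2424  0.0697]
[0.5496 0.2372 0.5504 0.084  1.2597 0.5846]
[0.509  0.2434 2.1106 0.108  0.7411 0.0592]
[0.5026 0.0717 2.7762 0.084  0.3066 0.3445]
[0.4557 0.1488 2.6088 0.108  0.2574 0.0679]
[0.404  0.2252 2.5627 0.084  0.3078 0.3856]
[0.3532 0.3    2.4724 0.084  0.2499 0.3313]
```

View pics/box.png

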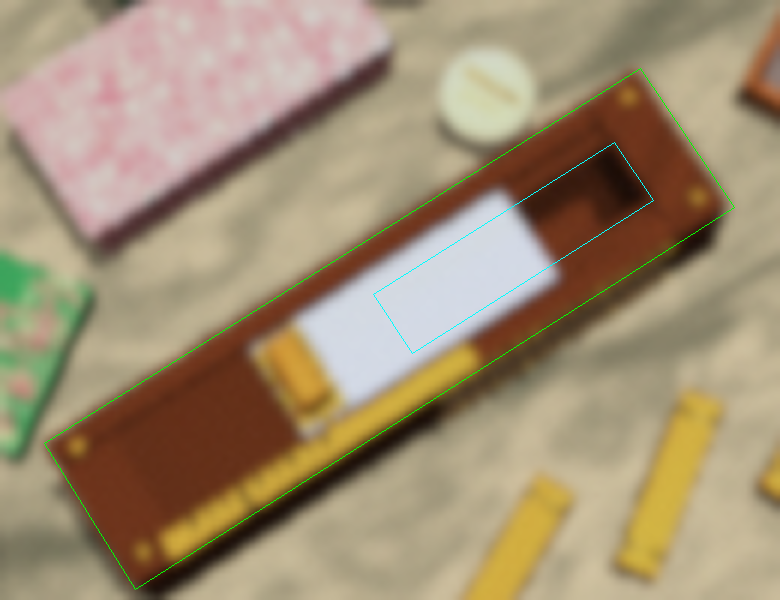

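```bash
sed -i 's/m=cv2.inRange(h,(14,140,120),(30,255,255))/m=cv2.inRange(h,(13,115,90),(32,255,255)); m=cv2.morphologyEx(m,cv2.MORPH_CLOSE,np.ones((3,3),np.uint8))/' h.py
python3 - <<'E'
from h import *
im=ctrl.read_camera("top")
print("fits");
for s in spacers(im): print(np.round(s,4))
for m in brass(im):
    W=px2w("top",cv2.findContours(m,0,2)[0][0].reshape(-1,2),.02)[:,:2].astype(np.float32)
    print(np.round(cv2.minAreaRect(W*1000)[0]),np.round(cv2.minAreaRect(W*1000)[1],1))
B=np.array([.5562,.2017,.5633]); r=R.from_euler('z',-B[2]).as_matrix()
def box(cx,cy,z):
    w=px2w("top",[[160+cx/6-.5,125+cy/6-.5]],z)-[B[0],B[1],0]; return np.round((w@r.T)[0]*1000,1)
print("knobtop",box(298,370,.106))
print("lead",box(500,190,.082),box(558,275,.082),"back",box(250,348,.082),box(308,437,.082))
print("gaps",box(243,493,.082),box(332,435,.082),"strip ends",box(165,548,.082),box(478,352,.082))
E
cat > z.py <<'E'
from h import *
im=ctrl.read_camera("top")
cv2.imwrite("pics/strip.png",cv2.resize(im[170:225,180:245],None,fx=11,fy=10,interpolation=cv2.INTER_CUBIC)[:,:,::-1])
E
python3 z.py
```

```text
fits
[0.9881 0.3781 0.454  0.084  2.0803 0.5519]
[0.8489 0.3181 0.3275 0.084  2.8635 0.8411]
[0.531  0.2052 2.0312 0.108  0.7156 0.0136]
[ 0.5409 -0.0036  2.5734  0.108   0.0877  0.1241]
[0.5016 0.0731 2.7464 0.084  0.0882 0.2909]
[0.4556 0.1507 2.5961 0.108  0.088  0.145 ]
[0.4029 0.2262 2.5716 0.084  0.0936 0.3204]
[0.3531 0.3002 2.4954 0.084  0.0989 0.2924]
[987. 370.] [39.5 36.5]
[849. 318.] [29.2 30.5]
[557. 198.] [ 70.1 272.6]
[539.  -2.] [ 20.4 108.9]
[501.  73.] [20.  84.5]
[455. 150.] [ 20.5 107.6]
[402. 225.] [20.6 83.5]
[353. 299.] [20.9 84.4]
knobtop [ -0.9  31.4 106. ]
lead [ 22.5 -80.9  82. ] [-21.3 -81.4  82. ] back [22.3 42.8 82. ] [-22.4  42.4  82. ]
gaps [-27.5  77.3  82. ] [-27.1  33.6  82. ] strip ends [-29.4 116.2  82. ] [-30.6 -35.8  82. ]
```

View pics/strip.png

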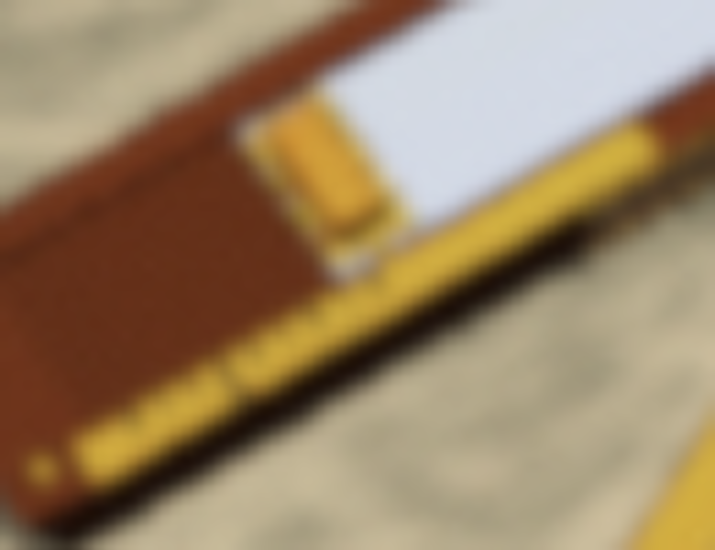

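```bash
cat > g.py <<'E'
from h import *
B=np.array([.5562,.2017,.5633])
def pose():
    s=ctrl.state(); X=R.from_rotvec(s["tool_rot"]).as_matrix()[:,0]; return s,np.array(s["position"]),np.arctan2(X[1],X[0])
def plan(*wps):
    """wps: (x,y,z,phi|None) -> twist, then shift in cm in the turned frame"""
    s,p,f=pose(); print("t",round(s["t"],2),"p",np.round(p,4),"phi",round(f,3),"q6",round(s["qpos"][5],2),"w",round(s["width"],4),"F",np.round(s["ft_force"],1))
    for x,y,z,ph in wps:
        tw=0 if ph is None else (f-ph+np.pi/2)%np.pi-np.pi/2
        f-=tw; d=np.array([x,y,z])-p; p=np.array([x,y,z])
        dx=d[0]*np.cos(f)+d[1]*np.sin(f); dy=d[0]*np.sin(f)-d[1]*np.cos(f)
        print("twist %.3f  dx %.2f dy %.2f dz %.2f"%(tw,dx*100,dy*100,-d[2]*100))
def W(x,y): return bw(B,[x,y,0])[0][:2]
E
python3 -c "
from g import *
k=W(0,.0325); plan((*k,.16,B[2]+np.pi/2),(*k,.087,None))"
```

```text
t 0.65 p [0.2317 0.5262 0.2055] phi 1.156 q6 -0.15 w 0.0941 F [-0.2 -0.4  0.3]
twist -0.978  dx -41.52 dy 10.10 dz 4.55
twist 0.000  dx 0.00 dy 0.00 dz 7.30
```

```bash
python3 -m crank '[{"twist":-0.06},{"twist":-0.12},{"twist":-0.12},{"twist":-0.12},{"twist":-0.12},{"twist":-0.12},{"twist":-0.12},{"twist":-0.12},{"twist":-0.06},{"twist":-0.018}]' 4 20
python3 -m crank '[{"dx":-1,"dy":0.25},{"dx":-2,"dy":0.5},{"dx":-3,"dy":0.7},{"dx":-4,"dy":1},{"dx":-4,"dy":1},{"dx":-4,"dy":1},{"dx":-4,"dy":1},{"dx":-4,"dy":1},{"dx":-4,"dy":1},{"dx":-4,"dy":1},{"dx":-3,"dy":0.8},{"dx":-2,"dy":0.5}]'
python3 -m crank '[{"dx":-1.5,"dy":0.6},{"dx":-0.7,"dy":0.4,"dz":1},{"dz":1.5},{"dz":2},{"dz":0},{"dz":0}]'
python3 -c "
from g import *
k=W(0,.0325); plan((*k,.16,B[2]+np.pi/2),(*k,.087,None));snap('top','t1.png',(160,100,330,228),4)"
```

```text
t 0.65 p [0.2317 0.5262 0.2055] phi 1.156 q6 -0.15 w 0.0941 F [-0.2 -0.4  0.3]
twist -0.978  dx -41.52 dy 10.10 dz 4.55
twist 0.000  dx 0.00 dy 0.00 dz 7.30validation failed for argument at $[0]...
validation failed for argument at $[0]...
validation failed for argument at $[0]...
```

View pics/t1.png

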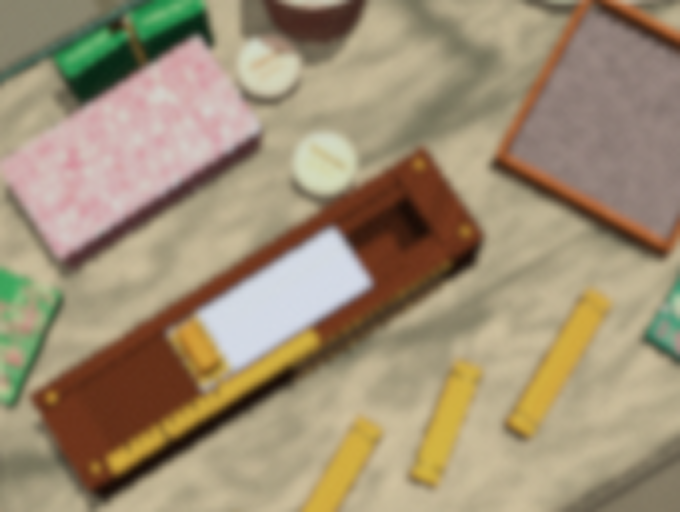

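```bash
python3 -m crank '[{"dx":0,"dy":0,"dz":0,"twist":-0.06},{"dx":0,"dy":0,"dz":0,"twist":-0.12},{"dx":0,"dy":0,"dz":0,"twist":-0.12},{"dx":0,"dy":0,"dz":0,"twist":-0.12},{"dx":0,"dy":0,"dz":0,"twist":-0.12},{"dx":0,"dy":0,"dz":0,"twist":-0.12},{"dx":0,"dy":0,"dz":0,"twist":-0.12},{"dx":0,"dy":0,"dz":0,"twist":-0.12},{"dx":0,"dy":0,"dz":0,"twist":-0.06},{"dx":0,"dy":0,"dz":0,"twist":-0.018}]' 4 20 &&
python3 -m crank '[{"dx":-1,"dy":0.2,"dz":0,"twist":0},{"dx":-2,"dy":0.5,"dz":0,"twist":0},{"dx":-3,"dy":0.7,"dz":0,"twist":0},{"dx":-3.5,"dy":0.9,"dz":0,"twist":0},{"dx":-3.5,"dy":0.9,"dz":0,"twist":0},{"dx":-3.5,"dy":0.9,"dz":0,"twist":0},{"dx":-3.5,"dy":0.9,"dz":0,"twist":0},{"dx":-3.5,"dy":0.9,"dz":0,"twist":0},{"dx":-3.5,"dy":0.9,"dz":0,"twist":0},{"dx":-3.5,"dy":0.9,"dz":0,"twist":0},{"dx":-3.5,"dy":0.9,"dz":0,"twist":0},{"dx":-3.5,"dy":0.9,"dz":0,"twist":0}]' &&
python3 -m crank '[{"dx":-2,"dy":0.3,"dz":0,"twist":0},{"dx":-1.2,"dy":0.2,"dz":0.5,"twist":0},{"dx":0,"dy":0,"dz":1.5,"twist":0},{"dx":0,"dy":0,"dz":1.5,"twist":0},{"dx":0,"dy":0,"dz":1,"twist":0},{"dx":0,"dy":0,"dz":0,"twist":0}]'
python3 -c "
from g import *
k=W(0,.0325); plan((*k,.16,B[2]+np.pi/2),(*k,.087,None))"
```

```text
t: 1.53
position: [0.2318, 0.5262, 0.2055]
tool_rot: [-1.514, -2.752, -0.0]
ft_force: [1.0, 0.3, 0.9]
width: 0.0404
t: 2.53
position: [0.5135, 0.2577, 0.2056]
tool_rot: [1.519, 2.749, 0.0]
ft_force: [0.4, -0.2, 0.2]
width: 0.04
t: 3.03
position: [0.531, 0.2349, 0.1572]
tool_rot: [-1.515, -2.747, 0.007]
ft_force: [-0.8, -0.6, 0.3]
width: 0.0402
t 3.03 p [0.531  0.2349 0.1572] phi 2.134 q6 -1.87 w 0.0402 F [-0.8 -0.6  0.3]
twist -0.000  dx -0.90 dy 0.35 dz -0.28
twist 0.000  dx 0.00 dy 0.00 dz 7.30
```

```bash
python3 -m crank '[{"dx":-0.9,"dy":0.4,"dz":0,"twist":0},{"dx":0,"dy":0,"dz":1,"twist":0},{"dx":0,"dy":0,"dz":2,"twist":0},{"dx":0,"dy":0,"dz":2,"twist":0},{"dx":0,"dy":0,"dz":1.2,"twist":0},{"dx":0,"dy":0,"dz":0.8,"twist":0},{"dx":0,"dy":0,"dz":0,"twist":0}]' &&
python3 -m crank '[{"dx":0,"dy":0,"dz":0,"twist":0},{"dx":0,"dy":0,"dz":0,"twist":0},{"dx":0,"dy":0,"dz":0,"twist":0},{"dx":0,"dy":0,"dz":0,"twist":0}]' 0 15
python3 -c "
from g import *
k=W(0,.0765); plan((*k,.087,None))
s,p,f=pose(); print((p-[B[0],B[1],0])@R.from_euler('z',-B[2]).as_matrix().T*1000)"
```

```text
t: 3.62
position: [0.5406, 0.2297, 0.0885]
tool_rot: [-1.515, -2.749, 0.004]
ft_force: [0.3, -0.1, 0.2]
width: 0.0398
t: 3.95
position: [0.5427, 0.2303, 0.0917]
tool_rot: [1.516, 2.75, 0.002]
ft_force: [0.2, -0.2, -0.0]
width: 0.0165
t 3.95 p [0.5427 0.2303 0.0917] phi 2.134 q6 -1.88 w 0.0165 F [ 0.2 -0.2 -0. ]
twist 0.000  dx 4.52 dy -0.38 dz 0.47
[ 3.83339482 31.34896266 91.68048633]
```

```bash
python3 -m crank '[{"dx":0,"dy":0,"dz":0,"twist":0},{"dx":0,"dy":0,"dz":0,"twist":0},{"dx":0.4,"dy":0,"dz":0,"twist":0},{"dx":0.6,"dy":0,"dz":0,"twist":0},{"dx":0.6,"dy":0,"dz":0,"twist":0},{"dx":0.6,"dy":0,"dz":0,"twist":0},{"dx":0.6,"dy":0,"dz":0,"twist":0},{"dx":0.6,"dy":0,"dz":0,"twist":0},{"dx":0.6,"dy":0,"dz":0,"twist":0},{"dx":0.4,"dy":0,"dz":0,"twist":0},{"dx":0,"dy":0,"dz":0,"twist":0},{"dx":0,"dy":0,"dz":0,"twist":0}]'
python3 -c "
from g import *
s,p,f=pose(); print(s['width'],s['ft_force'],(p-[B[0],B[1],0])@R.from_euler('z',-B[2]).as_matrix().T*1000)"
cat > shut.py <<'E'
from g import *
im=ctrl.read_camera("top"); r=R.from_euler('z',-B[2]).as_matrix()
# sample box-top plane, 0.5 mm: rectified view of the box top, y to the left
ys=np.arange(.14,-.165,-.0004); xs=np.arange(.04,-.04,-.0004)
G=np.array([[x,y,.082] for x in xs for y in ys]); P=w2px("top",bw(B,G)).astype(np.float32)
v=cv2.remap(im,P[:,0].reshape(len(xs),-1),P[:,1].reshape(len(xs),-1),cv2.INTER_CUBIC)
import sys; cv2.imwrite("pics/"+sys.argv[1],v[:,:,::-1])
w=v[(np.abs(xs-.0)<.008)].mean(0); # lead edge: bright->dark going to -y
g=w.min(1); i=np.where((g[:-1]>130)&(g[1:]<=130))[0]; print("bright->dark at y mm",np.round(ys[i]*1000,1))
E
python3 shut.py rect1.png
```

```text
t: 4.95
position: [0.5183, 0.2685, 0.0915]
tool_rot: [1.515, 2.751, 0.003]
ft_force: [-0.2, -0.4, 6.4]
width: 0.0141
0.014052542725328576 [-0.21704648 -0.44546125  6.41166345] [ 3.63717387 76.69483575 91.54236244]
bright->dark at y mm [-37.6]
```

View pics/rect1.png

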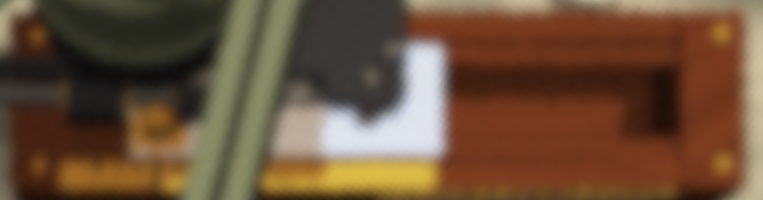

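```bash
python3 -m crank '[{"dx":0,"dy":0,"dz":0,"twist":0},{"dx":0,"dy":0,"dz":0,"twist":0},{"dx":0,"dy":0,"dz":0,"twist":0},{"dx":0,"dy":0,"dz":-1,"twist":0},{"dx":0,"dy":0,"dz":-2,"twist":0},{"dx":0,"dy":0,"dz":-3,"twist":0},{"dx":0,"dy":0,"dz":-2,"twist":0},{"dx":0,"dy":0,"dz":-1,"twist":0},{"dx":0,"dy":0,"dz":0,"twist":0}]' 4
python3 -c "
from g import *
plan((.4029,.2262,.12,2.5716-np.pi/2),(.4029,.2262,.005,None))"
```

```text
t: 5.75
position: [0.5202, 0.268, 0.1839]
tool_rot: [1.515, 2.748, 0.007]
ft_force: [0.1, -0.5, 0.3]
width: 0.0401
t 5.75 p [0.5202 0.268  0.1839] phi 2.134 q6 -1.81 w 0.0401 F [ 0.1 -0.5  0.3]
twist 1.133  dx -9.85 dy -7.62 dz 6.39
twist 0.000  dx 0.00 dy 0.00 dz 11.50
```

```bash
python3 -m crank '[{"dx":0,"dy":0,"dz":0,"twist":0.1},{"dx":0,"dy":0,"dz":0,"twist":0.12},{"dx":0,"dy":0,"dz":0,"twist":0.12},{"dx":0,"dy":0,"dz":0,"twist":0.12},{"dx":0,"dy":0,"dz":0,"twist":0.12},{"dx":0,"dy":0,"dz":0,"twist":0.12},{"dx":0,"dy":0,"dz":0,"twist":0.12},{"dx":0,"dy":0,"dz":0,"twist":0.12},{"dx":0,"dy":0,"dz":0,"twist":0.12},{"dx":0,"dy":0,"dz":0,"twist":0.073}]' 4.5
python3 -m crank '[{"dx":-1,"dy":-0.8,"dz":0,"twist":0},{"dx":-2,"dy":-1.5,"dz":0,"twist":0},{"dx":-2.4,"dy":-1.8,"dz":1,"twist":0},{"dx":-2.4,"dy":-1.8,"dz":2,"twist":0},{"dx":-1.5,"dy":-1.2,"dz":2,"twist":0},{"dx":-0.5,"dy":-0.5,"dz":1.4,"twist":0},{"dx":0,"dy":0,"dz":0,"twist":0}]'
python3 -c "
from g import *
plan((.4029,.2262,.12,2.5716-np.pi/2),(.4029,.2262,.005,None))"
python3 shut.py rect2.png
```

```text
t: 6.58
position: [0.5169, 0.2668, 0.1782]
tool_rot: [-2.76, -1.5, 0.006]
ft_force: [0.2, 0.1, 0.1]
width: 0.0454
t: 7.17
position: [0.3952, 0.2238, 0.1115]
tool_rot: [-2.754, -1.507, 0.018]
ft_force: [-0.8, -0.4, 1.9]
width: 0.0452
t 7.17 p [0.3952 0.2238 0.1115] phi 1.001 q6 -0.68 w 0.0452 F [-0.8 -0.4  1.9]
twist 0.000  dx 0.62 dy 0.52 dz -0.85
twist 0.000  dx 0.00 dy 0.00 dz 11.50
bright->dark at y mm [-37.6]
```

View pics/rect2.png

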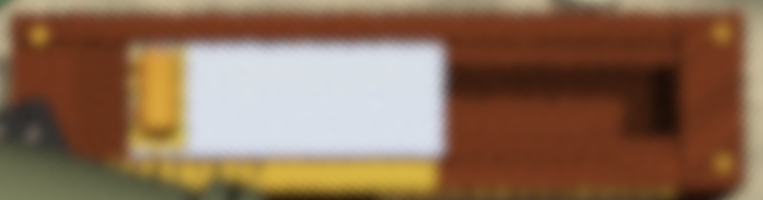

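```bash
python3 -m crank '[{"dx":0,"dy":0,"dz":0,"twist":0},{"dx":0,"dy":0,"dz":0,"twist":0}]'
python3 -c "
from g import *
plan((.4029,.2262,.12,2.5716-np.pi/2),(.4029,.2262,.005,None))
im=ctrl.read_camera('top')
for s in spacers(im):
  if s[4]<.3: print(np.round(s,4))"
```

```text
t: 7.38
position: [0.403, 0.2261, 0.1173]
tool_rot: [2.756, 1.507, 0.003]
ft_force: [0.5, 0.5, -0.1]
width: 0.0453
t 7.38 p [0.403  0.2261 0.1173] phi 1.001 q6 -0.68 w 0.0453 F [ 0.5  0.5 -0.1]
twist -0.000  dx 0.00 dy -0.01 dz -0.27
twist 0.000  dx 0.00 dy 0.00 dz 11.50
[ 0.5419 -0.0043  2.5765  0.108   0.0977  0.1161]
[0.5018 0.0728 2.7391 0.084  0.0938 0.3029]
[0.4551 0.1503 2.6041 0.108  0.1135 0.0964]
```

```bash
python3 -m crank '[{"dx":0,"dy":0,"dz":1,"twist":0},{"dx":0,"dy":0,"dz":2,"twist":0},{"dx":0,"dy":0,"dz":2.5,"twist":0},{"dx":0,"dy":0,"dz":2.5,"twist":0},{"dx":0,"dy":0,"dz":2,"twist":0},{"dx":0,"dy":0,"dz":1,"twist":0},{"dx":0,"dy":0,"dz":0.2,"twist":0},{"dx":0,"dy":0,"dz":0,"twist":0},{"dx":0,"dy":0,"dz":0,"twist":0}]'
python3 -m crank '[{"dx":0,"dy":0,"dz":0,"twist":0},{"dx":0,"dy":0,"dz":0,"twist":0},{"dx":0,"dy":0,"dz":0,"twist":0},{"dx":0,"dy":0,"dz":0,"twist":0},{"dx":0,"dy":0,"dz":0,"twist":0},{"dx":0,"dy":0,"dz":0,"twist":0}]' 0 40
python3 -c "
from g import *
c=W(0,-.085); plan((.4029,.2262,.16,None),(*c,.16,B[2]),(*c,.09,None))"
```

```text
t: 8.18
position: [0.4026, 0.2261, 0.0053]
tool_rot: [2.756, 1.507, 0.003]
ft_force: [0.2, -0.3, 0.2]
width: 0.0447
t: 8.68
position: [0.402, 0.2259, 0.0051]
tool_rot: [2.756, 1.507, 0.002]
ft_force: [-0.0, -0.0, 3.5]
width: 0.0196
t 8.68 p [0.402  0.2259 0.0051] phi 1.001 q6 -0.68 w 0.0196 F [-0.  -0.   3.5]
twist 0.000  dx 0.07 dy 0.06 dz -15.49
twist 0.438  dx 11.65 dy 18.76 dz -0.00
twist 0.000  dx 0.00 dy 0.00 dz 7.00
```

```bash
python3 -m crank '[{"dx":0,"dy":0,"dz":-0.5,"twist":0},{"dx":0,"dy":0,"dz":-1.5,"twist":0},{"dx":0,"dy":0,"dz":-2.5,"twist":0},{"dx":0,"dy":0,"dz":-3,"twist":0},{"dx":0,"dy":0,"dz":-3,"twist":0.1},{"dx":0,"dy":0,"dz":-2.5,"twist":0.1},{"dx":0,"dy":0,"dz":-1.5,"twist":0.1},{"dx":0,"dy":0,"dz":-1,"twist":0.1},{"dx":0,"dy":0,"dz":0,"twist":0.038}]'
python3 -m crank '[{"dx":0.5,"dy":0.8,"dz":0,"twist":0},{"dx":1.1,"dy":1.7,"dz":0,"twist":0},{"dx":1.5,"dy":2.4,"dz":0,"twist":0},{"dx":1.6,"dy":2.6,"dz":0,"twist":0},{"dx":1.6,"dy":2.6,"dz":0,"twist":0},{"dx":1.6,"dy":2.6,"dz":0,"twist":0},{"dx":1.5,"dy":2.4,"dz":0,"twist":0},{"dx":1.1,"dy":1.7,"dz":0,"twist":0},{"dx":0.8,"dy":1.3,"dz":0,"twist":0},{"dx":0.3,"dy":0.6,"dz":0,"twist":0},{"dx":0,"dy":0,"dz":0,"twist":0},{"dx":0,"dy":0,"dz":0,"twist":0}]'
python3 -c "
from g import *
c=W(0,-.085); plan((*c,.16,B[2]),(*c,.09,None)); snap('top','t2.png',(165,125,290,225),6)"
```

```text
t: 9.43
position: [0.4028, 0.2262, 0.1621]
tool_rot: [-3.019, -0.867, -0.007]
ft_force: [0.4, 1.2, -2.1]
width: 0.0196
t: 10.43
position: [0.5984, 0.1293, 0.1583]
tool_rot: [-3.017, -0.873, 0.004]
ft_force: [-0.5, 0.3, -2.0]
width: 0.0199
t 10.43 p [0.5984 0.1293 0.1583] phi 0.563 q6 -0.49 w 0.0199 F [-0.5  0.3 -2. ]
twist -0.000  dx 0.30 dy 0.12 dz -0.17
twist 0.000  dx 0.00 dy 0.00 dz 7.00
```

View pics/t2.png

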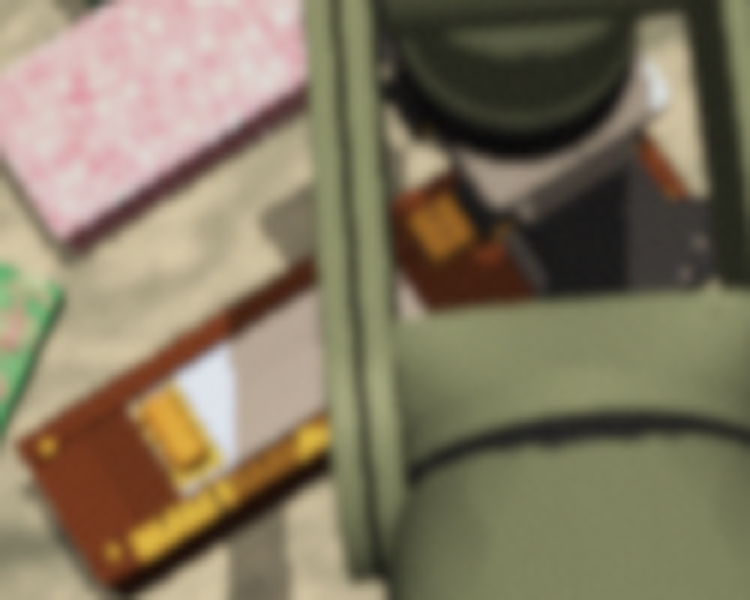

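```bash
cat > mark.py <<'E'
from g import *
import sys
im=ctrl.read_camera("top")
ys=np.arange(.11,.04,-.0001); xs=np.arange(.03,-.04,-.0001)
G=np.array([[x,y,.082] for x in xs for y in ys]); P=w2px("top",bw(B,G)).astype(np.float32)
v=cv2.remap(im,P[:,0].reshape(len(xs),-1),P[:,1].reshape(len(xs),-1),cv2.INTER_CUBIC)
for i in range(0,700,100): cv2.line(v,(i,0),(i,8),(0,0,255),1)
cv2.imwrite("pics/"+sys.argv[1],v[::,:,::-1][:, :, :])
g=v.astype(float).sum(2)
for x in(-.024,-.026,-.027,-.028,-.029,-.030,-.031):
    i=np.argmin(abs(xs-x)); r=g[i-4:i+5].mean(0); w=(ys<.1)&(ys>.055); print(x,"min at",np.round(ys[w][np.argmin(r[w])]*1000,1),r[w].min().round(),np.median(r[w]))
E
python3 mark.py m1.png
```

```text
-0.024 min at 100.0 285.0 382.55555555555554
-0.026 min at 55.1 259.0 380.55555555555554
-0.027 min at 55.1 258.0 397.1111111111111
-0.028 min at 55.1 264.0 406.3888888888889
-0.029 min at 55.1 271.0 415.0
-0.03 min at 55.1 278.0 416.3888888888889
-0.031 min at 55.1 280.0 412.44444444444446
```

View pics/m1.png

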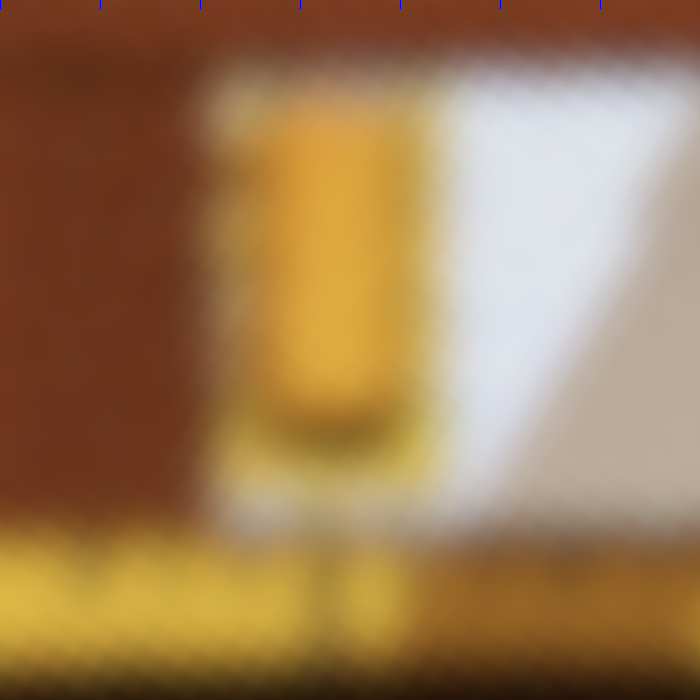

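```bash
python3 -c "
from g import *
c=W(0,-.085); plan((*c,.16,B[2]),(*c,.086,None))"
python3 -m crank '[{"dx":0,"dy":0,"dz":0.5,"twist":0},{"dx":0,"dy":0,"dz":1.5,"twist":0},{"dx":0,"dy":0,"dz":2,"twist":0},{"dx":0,"dy":0,"dz":1.5,"twist":0},{"dx":0,"dy":0,"dz":0.8,"twist":0},{"dx":0,"dy":0,"dz":0,"twist":0},{"dx":0,"dy":0,"dz":0,"twist":0}]'
python3 -c "
from g import *
c=W(0,-.085); plan((*c,.086,B[2]))"
```

```text
t 10.53 p [0.5981 0.1299 0.1589] phi 0.564 q6 -0.49 w 0.0196 F [ 0.7  0.5 -2.5]
twist 0.001  dx 0.29 dy 0.19 dz -0.11
twist 0.000  dx 0.00 dy 0.00 dz 7.40
t: 11.12
position: [0.5988, 0.1298, 0.0963]
tool_rot: [-3.017, -0.874, 0.001]
ft_force: [0.1, -0.4, -2.0]
width: 0.0196
t 11.12 p [0.5988 0.1298 0.0963] phi 0.564 q6 -0.49 w 0.0196 F [ 0.1 -0.4 -2. ]
twist 0.000  dx 0.24 dy 0.15 dz 1.03
```

```bash
python3 -m crank '[{"dx":0.25,"dy":0.15,"dz":0,"twist":0},{"dx":0,"dy":0,"dz":0.5,"twist":0},{"dx":0,"dy":0,"dz":0.5,"twist":0},{"dx":0,"dy":0,"dz":0.2,"twist":0},{"dx":0,"dy":0,"dz":0,"twist":0},{"dx":0,"dy":0,"dz":0,"twist":0}]'
python3 -c "
from g import *
c=W(0,-.085); plan((*c,.086,B[2]))"
```

```text
t: 11.62
position: [0.602, 0.1295, 0.0841]
tool_rot: [-3.018, -0.873, 0.001]
ft_force: [0.0, -0.1, -1.6]
width: 0.0195
t 11.62 p [0.602  0.1295 0.0841] phi 0.563 q6 -0.49 w 0.0195 F [ 0.  -0.1 -1.6]
twist -0.000  dx -0.01 dy -0.05 dz -0.19
```

```bash
python3 -m crank '[{"dx":0,"dy":0,"dz":0,"twist":0},{"dx":0,"dy":0,"dz":0,"twist":0},{"dx":0,"dy":0,"dz":0,"twist":0},{"dx":0,"dy":0,"dz":0,"twist":0},{"dx":0,"dy":0,"dz":-1,"twist":0},{"dx":0,"dy":0,"dz":-2.5,"twist":0},{"dx":0,"dy":0,"dz":-3,"twist":0},{"dx":0,"dy":0,"dz":-1.5,"twist":0},{"dx":0,"dy":0,"dz":0,"twist":0}]' 4.5
python3 -c "
from g import *
plan((.3531,.3002,.15,2.4954-np.pi/2),(.3531,.3002,.005,None))
im=ctrl.read_camera('top')
for s in spacers(im):
  if s[4]<.3: print(np.round(s,4))"
```

```text
t: 12.37
position: [0.606, 0.1299, 0.1707]
tool_rot: [3.016, 0.872, 0.016]
ft_force: [0.6, 0.1, 0.8]
width: 0.045
t 12.37 p [0.606  0.1299 0.1707] phi 0.563 q6 -0.49 w 0.045 F [0.6 0.1 0.8]
twist -0.362  dx -1.63 dy -30.45 dz 2.07
twist 0.000  dx 0.00 dy 0.00 dz 14.50
[0.3536 0.3002 2.4973 0.084  0.1066 0.3017]
```

```bash
python3 -m crank '[{"dx":0,"dy":0,"dz":0,"twist":-0.12},{"dx":0,"dy":0,"dz":0,"twist":-0.12},{"dx":0,"dy":0,"dz":0,"twist":-0.122}]'
python3 -m crank '[{"dx":0,"dy":-1,"dz":0,"twist":0},{"dx":-0.2,"dy":-2.5,"dz":0,"twist":0},{"dx":-0.2,"dy":-3.5,"dz":0,"twist":0},{"dx":-0.2,"dy":-3.5,"dz":0,"twist":0},{"dx":-0.2,"dy":-3.5,"dz":0,"twist":0},{"dx":-0.2,"dy":-3.5,"dz":0,"twist":0},{"dx":-0.2,"dy":-3.5,"dz":0,"twist":0},{"dx":-0.2,"dy":-3.5,"dz":0.5,"twist":0},{"dx":-0.2,"dy":-3,"dz":0.5,"twist":0},{"dx":0,"dy":-2,"dz":1,"twist":0},{"dx":0,"dy":-0.9,"dz":0,"twist":0},{"dx":0,"dy":0,"dz":0,"twist":0}]'
python3 -m crank '[{"dx":0,"dy":0,"dz":0,"twist":0},{"dx":0,"dy":0,"dz":0,"twist":0}]'
python3 -c "
from g import *
plan((.3533,.3002,.005,2.4954-np.pi/2))
im=ctrl.read_camera('top')
for s in spacers(im):
  if s[4]<.3: print(np.round(s,4))
snap('scene','s1.png',(150,120,350,300),4)"
```

```text
t: 12.67
position: [0.6009, 0.1294, 0.1625]
tool_rot: [-2.806, -1.409, 0.005]
ft_force: [0.6, -0.4, -0.1]
width: 0.0444
t: 13.67
position: [0.3469, 0.2999, 0.1431]
tool_rot: [-2.811, -1.403, 0.005]
ft_force: [0.6, -0.9, 0.3]
width: 0.0454
t: 13.83
position: [0.351, 0.2995, 0.1449]
tool_rot: [2.812, 1.399, 0.002]
ft_force: [0.2, 1.2, 0.2]
width: 0.0448
t 13.83 p [0.351  0.2995 0.1449] phi 0.923 q6 -0.4 w 0.0448 F [0.2 1.2 0.2]
twist -0.001  dx 0.20 dy 0.14 dz 13.99
[0.6186 0.1367 2.1285 0.084  0.2723 0.35  ]
[ 0.5414 -0.0041  2.5905  0.108   0.1057  0.1092]
[0.5018 0.0728 2.7391 0.084  0.0938 0.3029]
[0.4556 0.1507 2.5962 0.108  0.0883 0.1463]
```

View pics/s1.png

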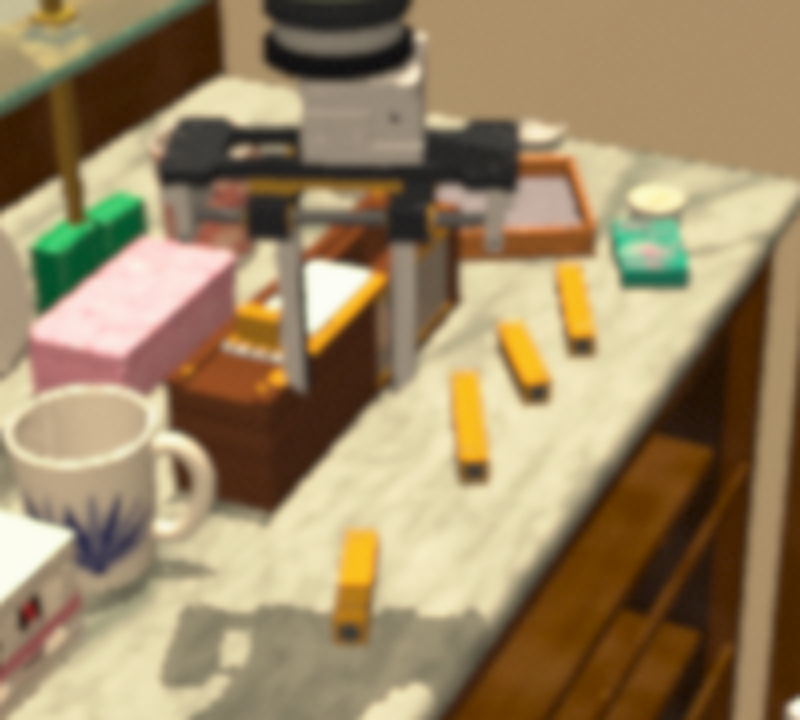

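```bash
python3 -m crank '[{"dx":0.2,"dy":0.15,"dz":1,"twist":0},{"dx":0,"dy":0,"dz":2,"twist":0},{"dx":0,"dy":0,"dz":3,"twist":0},{"dx":0,"dy":0,"dz":3,"twist":0},{"dx":0,"dy":0,"dz":2.5,"twist":0},{"dx":0,"dy":0,"dz":1.5,"twist":0},{"dx":0,"dy":0,"dz":0.9,"twist":0},{"dx":0,"dy":0,"dz":0.1,"twist":0},{"dx":0,"dy":0,"dz":0,"twist":0}]'
python3 -m crank '[{"dx":0,"dy":0,"dz":0,"twist":0},{"dx":0,"dy":0,"dz":0,"twist":0},{"dx":0,"dy":0,"dz":0,"twist":0},{"dx":0,"dy":0,"dz":0,"twist":0},{"dx":0,"dy":0,"dz":0,"twist":0},{"dx":0,"dy":0,"dz":0,"twist":0}]' 0 40
python3 -m crank '[{"dx":0,"dy":0,"dz":-0.5,"twist":0},{"dx":0,"dy":0,"dz":-1.5,"twist":0},{"dx":0,"dy":0,"dz":-2.5,"twist":0},{"dx":0,"dy":0,"dz":-3,"twist":0},{"dx":0,"dy":0,"dz":-3,"twist":0.1},{"dx":0,"dy":0,"dz":-2.5,"twist":0.1},{"dx":0,"dy":0,"dz":-1.5,"twist":0.1},{"dx":0,"dy":0,"dz":-0.5,"twist":0.061},{"dx":0,"dy":0,"dz":0,"twist":0},{"dx":0,"dy":0,"dz":0,"twist":0}]'
python3 -c "
from g import *
c=W(0,-.085); plan((*c,.155,B[2]),(*c,.085,None))"
```

```text
t: 14.68
position: [0.3525, 0.3001, 0.0041]
tool_rot: [2.812, 1.401, -0.001]
ft_force: [-0.2, 0.2, -0.3]
width: 0.0449
t: 15.18
position: [0.3528, 0.3008, 0.0053]
tool_rot: [2.811, 1.402, 0.002]
ft_force: [0.1, -0.6, 5.1]
width: 0.0195
t: 16.02
position: [0.3518, 0.3002, 0.1542]
tool_rot: [3.017, 0.877, -0.001]
ft_force: [-0.6, -0.1, -1.8]
width: 0.0195
t 16.02 p [0.3518 0.3002 0.1542] phi 0.566 q6 -0.05 w 0.0195 F [-0.6 -0.1 -1.8]
twist 0.002  dx 12.02 dy 27.74 dz -0.08
twist 0.000  dx 0.00 dy 0.00 dz 7.00
```

```bash
python3 -m crank '[{"dx":0.5,"dy":1,"dz":0,"twist":0},{"dx":1.1,"dy":2.5,"dz":0,"twist":0},{"dx":1.4,"dy":3.2,"dz":0,"twist":0},{"dx":1.4,"dy":3.3,"dz":0,"twist":0},{"dx":1.4,"dy":3.3,"dz":0,"twist":0},{"dx":1.4,"dy":3.3,"dz":0,"twist":0},{"dx":1.4,"dy":3.3,"dz":0,"twist":0},{"dx":1.4,"dy":3.2,"dz":0,"twist":0},{"dx":1.1,"dy":2.5,"dz":0,"twist":0},{"dx":0.7,"dy":1.5,"dz":0,"twist":0},{"dx":0.2,"dy":0.6,"dz":0,"twist":0},{"dx":0,"dy":0,"dz":0,"twist":0}]'
python3 -m crank '[{"dx":0,"dy":0,"dz":0.5,"twist":0},{"dx":0,"dy":0,"dz":1.5,"twist":0},{"dx":0,"dy":0,"dz":1.5,"twist":0},{"dx":0,"dy":0,"dz":1.5,"twist":0},{"dx":0,"dy":0,"dz":0.5,"twist":0},{"dx":0,"dy":0,"dz":0,"twist":0},{"dx":0,"dy":0,"dz":0,"twist":0}]'
python3 -c "
from g import *
c=W(0,-.085); plan((*c,.085,B[2]))"
```

```text
t: 17.02
position: [0.602, 0.1286, 0.1526]
tool_rot: [-3.018, -0.872, 0.004]
ft_force: [0.6, 0.5, -1.8]
width: 0.0199
t: 17.6
position: [0.6009, 0.1312, 0.0993]
tool_rot: [-3.017, -0.876, 0.001]
ft_force: [0.6, -0.1, -1.9]
width: 0.0193
t 17.6 p [0.6009 0.1312 0.0993] phi 0.565 q6 -0.49 w 0.0193 F [ 0.6 -0.1 -1.9]
twist 0.002  dx -0.01 dy 0.15 dz 1.43
```

```bash
python3 -m crank '[{"dx":-0.2,"dy":0.15,"dz":0,"twist":0},{"dx":0,"dy":0,"dz":0.6,"twist":0},{"dx":0,"dy":0,"dz":0.6,"twist":0},{"dx":0,"dy":0,"dz":0.3,"twist":0},{"dx":0,"dy":0,"dz":0,"twist":0},{"dx":0,"dy":0,"dz":0,"twist":0}]'
python3 -c "
from g import *
c=W(0,-.085); plan((*c,.085,B[2]))"
```

```text
t: 18.1
position: [0.6005, 0.128, 0.0839]
tool_rot: [-3.017, -0.874, 0.001]
ft_force: [-0.7, -0.4, -2.3]
width: 0.0195
t 18.1 p [0.6005 0.128  0.0839] phi 0.564 q6 -0.49 w 0.0195 F [-0.7 -0.4 -2.3]
twist 0.001  dx 0.19 dy -0.09 dz -0.11
```

Release, then travel towards the third short spacer (0.5018, 0.0728).

```bash
python3 -m crank '[{"dx":0,"dy":0,"dz":0,"twist":0},{"dx":0,"dy":0,"dz":0,"twist":0},{"dx":0,"dy":0,"dz":0,"twist":0},{"dx":0,"dy":0,"dz":0,"twist":0},{"dx":0,"dy":0,"dz":-1,"twist":0},{"dx":0,"dy":0,"dz":-2.5,"twist":0},{"dx":0,"dy":0,"dz":-2.5,"twist":0},{"dx":0,"dy":0,"dz":-1,"twist":0},{"dx":0,"dy":0,"dz":0,"twist":0},{"dx":0,"dy":0,"dz":0,"twist":0}]' 4.5
python3 -c "
from g import *
plan((.5018,.0730,.15,2.742-np.pi/2),(.5018,.0730,.005,None))
"
```

```text
t: 18.93
position: [0.6013, 0.1282, 0.1552]
tool_rot: [3.017, 0.874, 0.003]
ft_force: [-0.2, 0.7, -0.8]
width: 0.0446
t 18.93 p [0.6013 0.1282 0.1552] phi 0.564 q6 -0.49 w 0.0446 F [-0.2  0.7 -0.8]
twist -0.607  dx -8.95 dy -7.02 dz 0.52
twist 0.000  dx 0.00 dy 0.00 dz 14.50
```

```bash
python3 -m crank '[{"dx":0,"dy":0,"dz":0,"twist":-0.12},{"dx":0,"dy":0,"dz":0,"twist":-0.12},{"dx":0,"dy":0,"dz":0,"twist":-0.12},{"dx":0,"dy":0,"dz":0,"twist":-0.12},{"dx":0,"dy":0,"dz":0,"twist":-0.12},{"dx":-1,"dy":-0.8,"dz":0,"twist":-0.007},{"dx":-2.5,"dy":-2,"dz":0,"twist":0},{"dx":-2.7,"dy":-2.2,"dz":0.5,"twist":0},{"dx":-2,"dy":-1.5,"dz":0,"twist":0},{"dx":-0.7,"dy":-0.5,"dz":0,"twist":0},{"dx":0,"dy":0,"dz":0,"twist":0},{"dx":0,"dy":0,"dz":0,"twist":0}]'
python3 -m crank '[{"dx":0,"dy":0,"dz":0,"twist":0},{"dx":0,"dy":0,"dz":0,"twist":0}]'
python3 -c "
from g import *
plan((.5018,.0730,.005,2.742-np.pi/2))
im=ctrl.read_camera('top')
for s in spacers(im):
  if s[4]<.3: print(np.round(s,4))
snap('scene','s2.png',(200,140,350,260),5)"
```

```text
t: 19.93
position: [0.5019, 0.0736, 0.149]
tool_rot: [-2.619, -1.735, -0.0]
ft_force: [-0.3, 0.8, -0.5]
width: 0.0451
t: 20.1
position: [0.503, 0.0739, 0.1496]
tool_rot: [2.618, 1.737, 0.001]
ft_force: [-0.3, -0.1, -0.2]
width: 0.0451
t 20.1 p [0.503  0.0739 0.1496] phi 1.172 q6 -1.2 w 0.0451 F [-0.3 -0.1 -0.2]
twist 0.000  dx -0.13 dy -0.07 dz 14.46
[0.455  0.1508 2.5949 0.108  0.1113 0.0637]
```

View pics/s2.png

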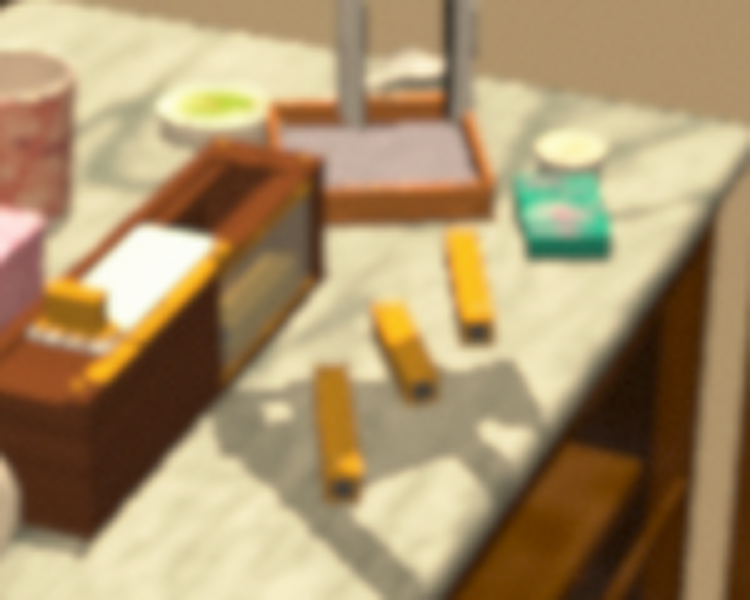

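```bash
python3 -c "
from h import *
print((w2px('scene',[[.5018,.073,.02],[.541,-.004,.02],[.4555,.1505,.02]])-[200,140])*5)"
python3 -m crank '[{"dx":-0.1,"dy":-0.1,"dz":1,"twist":0},{"dx":0,"dy":0,"dz":2,"twist":0},{"dx":0,"dy":0,"dz":3,"twist":0},{"dx":0,"dy":0,"dz":3,"twist":0},{"dx":0,"dy":0,"dz":3,"twist":0},{"dx":0,"dy":0,"dz":1.5,"twist":0},{"dx":0,"dy":0,"dz":0.9,"twist":0},{"dx":0,"dy":0,"dz":0.1,"twist":0},{"dx":0,"dy":0,"dz":0,"twist":0}]'
python3 -m crank '[{"dx":0,"dy":0,"dz":0,"twist":0},{"dx":0,"dy":0,"dz":0,"twist":0},{"dx":0,"dy":0,"dz":0,"twist":0},{"dx":0,"dy":0,"dz":0,"twist":0},{"dx":0,"dy":0,"dz":0,"twist":0},{"dx":0,"dy":0,"dz":0,"twist":0}]' 0 40
python3 -m crank '[{"dx":0,"dy":0,"dz":-0.5,"twist":0},{"dx":0,"dy":0,"dz":-1.5,"twist":0},{"dx":0,"dy":0,"dz":-2.5,"twist":0},{"dx":0,"dy":0,"dz":-3,"twist":0},{"dx":0,"dy":0,"dz":-3,"twist":0.11},{"dx":0,"dy":0,"dz":-2.5,"twist":0.11},{"dx":0,"dy":0,"dz":-1.5,"twist":0.11},{"dx":0,"dy":0,"dz":-0.5,"twist":0.11},{"dx":0,"dy":0,"dz":0,"twist":0.11},{"dx":0,"dy":0,"dz":0,"twist":0.06},{"dx":0,"dy":0,"dz":0,"twist":0}]'
python3 -c "
from g import *
c=W(0,-.085); plan((*c,.155,B[2]),(*c,.085,None))"
```

```text
[[399.36680702 333.8193147 ]
 [466.31889888 267.97509943]
 [331.8784057  413.31655587]]
t: 20.95
position: [0.5004, 0.073, 0.0041]
tool_rot: [-2.618, -1.736, 0.001]
ft_force: [-1.0, 0.2, 0.7]
width: 0.0448
t: 21.45
position: [0.5013, 0.0729, 0.0054]
tool_rot: [2.617, 1.736, 0.002]
ft_force: [-0.5, 0.9, 5.0]
width: 0.0201
t: 22.37
position: [0.4997, 0.073, 0.1542]
tool_rot: [-3.019, -0.868, 0.001]
ft_force: [0.6, 0.0, -1.7]
width: 0.0198
t 22.37 p [0.4997 0.073  0.1542] phi 0.56 q6 -0.59 w 0.0198 F [ 0.6  0.  -1.7]
twist -0.003  dx 11.65 dy 0.63 dz -0.08
twist 0.000  dx 0.00 dy 0.00 dz 7.00
```

```bash
python3 -m crank '[{"dx":0.8,"dy":0,"dz":0,"twist":0},{"dx":1.8,"dy":0.1,"dz":0,"twist":0},{"dx":2.5,"dy":0.2,"dz":0,"twist":0},{"dx":2.6,"dy":0.2,"dz":0,"twist":0},{"dx":2.2,"dy":0.1,"dz":0,"twist":0},{"dx":1.2,"dy":0,"dz":0,"twist":0},{"dx":0.4,"dy":0,"dz":0.5,"twist":0},{"dx":0,"dy":0,"dz":1.5,"twist":0},{"dx":0,"dy":0,"dz":2,"twist":0},{"dx":0,"dy":0,"dz":1.5,"twist":0},{"dx":0,"dy":0,"dz":0,"twist":0},{"dx":0,"dy":0,"dz":0,"twist":0}]'
python3 -m crank '[{"dx":0,"dy":0,"dz":0,"twist":0}]'
python3 -c "
from g import *
c=W(0,-.085); plan((*c,.085,B[2]))"
```

```text
t: 23.37
position: [0.5992, 0.1289, 0.0976]
tool_rot: [-3.018, -0.87, 0.007]
ft_force: [-0.2, -0.3, -1.1]
width: 0.0196
t: 23.45
position: [0.6012, 0.129, 0.0999]
tool_rot: [3.019, 0.87, 0.001]
ft_force: [0.0, -0.2, -1.2]
width: 0.0197
t 23.45 p [0.6012 0.129  0.0999] phi 0.561 q6 -0.49 w 0.0197 F [ 0.  -0.2 -1.2]
twist -0.002  dx 0.08 dy -0.05 dz 1.49
```

```bash
python3 -m crank '[{"dx":0,"dy":0,"dz":0.6,"twist":0},{"dx":0,"dy":0,"dz":0.6,"twist":0},{"dx":0,"dy":0,"dz":0.3,"twist":0},{"dx":0,"dy":0,"dz":0,"twist":0},{"dx":0,"dy":0,"dz":0,"twist":0}]'
python3 -c "
from g import *
c=W(0,-.085); plan((*c,.085,B[2]))"
```

```text
t: 23.87
position: [0.6007, 0.129, 0.0842]
tool_rot: [-3.019, -0.87, 0.001]
ft_force: [-0.4, 0.6, -1.9]
width: 0.0197
t 23.87 p [0.6007 0.129  0.0842] phi 0.561 q6 -0.49 w 0.0197 F [-0.4  0.6 -1.9]
twist -0.002  dx 0.12 dy -0.02 dz -0.08
```

```bash
python3 -m crank '[{"dx":0,"dy":0,"dz":0,"twist":0},{"dx":0,"dy":0,"dz":0,"twist":0},{"dx":0,"dy":0,"dz":0,"twist":0},{"dx":0,"dy":0,"dz":0,"twist":0},{"dx":0,"dy":0,"dz":-1,"twist":0},{"dx":0,"dy":0,"dz":-2.5,"twist":0},{"dx":0,"dy":0,"dz":-2.5,"twist":0},{"dx":0,"dy":0,"dz":-1,"twist":0},{"dx":0,"dy":0,"dz":0,"twist":0},{"dx":0,"dy":0,"dz":0,"twist":0}]' 4.5
python3 -c "
from g import *
plan((.4555,.1507,.15,2.596-np.pi/2),(.4555,.1507,.005,None))
im=ctrl.read_camera('top')
d=ctrl.trace('top','tray')[0]; print(d['p'],d['extent'],fit('top',d['mask'],TRAY,yaw0=.52))
"
```

```text
t: 24.7
position: [0.6014, 0.1291, 0.1552]
tool_rot: [3.018, 0.87, 0.003]
ft_force: [-0.3, 1.1, -0.5]
width: 0.045
t 24.7 p [0.6014 0.1291 0.1552] phi 0.561 q6 -0.49 w 0.045 F [-0.3  1.1 -0.5]
twist -0.464  dx -5.72 dy -13.59 dz 0.52
twist 0.000  dx 0.00 dy 0.00 dz 14.50
0.7 [231.2, 162.3, 243.0, 169.7] (array([ 0.68346793,  0.15709504, -1.09894625]), np.float64(74.44755244755245))
```

```bash
python3 -m crank '[{"dx":0,"dy":0,"dz":0,"twist":-0.12},{"dx":0,"dy":0,"dz":0,"twist":-0.12},{"dx":0,"dy":0,"dz":0,"twist":-0.12},{"dx":0,"dy":0,"dz":0,"twist":-0.104},{"dx":-0.5,"dy":-1.2,"dz":0,"twist":0},{"dx":-1.2,"dy":-2.8,"dz":0,"twist":0},{"dx":-1.3,"dy":-3.2,"dz":0,"twist":0},{"dx":-1.3,"dy":-3.2,"dz":0.5,"twist":0},{"dx":-1,"dy":-2.3,"dz":0,"twist":0},{"dx":-0.4,"dy":-0.9,"dz":0,"twist":0},{"dx":0,"dy":0,"dz":0,"twist":0},{"dx":0,"dy":0,"dz":0,"twist":0}]'
python3 -m crank '[{"dx":0,"dy":0,"dz":0,"twist":0},{"dx":0,"dy":0,"dz":0,"twist":0}]'
python3 -c "
from g import *
plan((.4555,.1507,.005,2.596-np.pi/2))
im=ctrl.read_camera('top')
for s in spacers(im):
  if s[4]<.3: print(np.round(s,4))
d=ctrl.trace('top','tray')[0]; print(d['p'],d['extent'],fit('top',d['mask'],TRAY))
im=snap('scene','s3.png',(200,140,350,260),5)
print((w2px('scene',[[.5018,.073,.02],[.541,-.004,.02],[.4555,.1505,.02]])-[200,140])*5)"
```

```text
t: 25.8
position: [0.4555, 0.1509, 0.1491]
tool_rot: [2.737, 1.541, 0.0]
ft_force: [-0.2, 1.1, 0.5]
width: 0.0448
t: 25.97
position: [0.4567, 0.1507, 0.1496]
tool_rot: [2.738, 1.539, 0.001]
ft_force: [0.5, -0.4, 1.1]
width: 0.0452
t 25.97 p [0.4567 0.1507 0.1496] phi 1.024 q6 -0.89 w 0.0452 F [ 0.5 -0.4  1.1]
twist -0.001  dx -0.06 dy -0.11 dz 14.46
[0.6161 0.1327 1.9944 0.084  0.2767 0.2028]
[ 0.5417 -0.0039  2.571   0.108   0.0971  0.1208]
0.97 [282.2, 100.7, 352.7, 164.8] (array([ 0.70669356, -0.05660166,  1.05014761]), np.float64(0.026428757094026655))
[[399.36680702 333.8193147 ]
 [466.31889888 267.97509943]
 [331.8784057  413.31655587]]
```

View pics/s3.png

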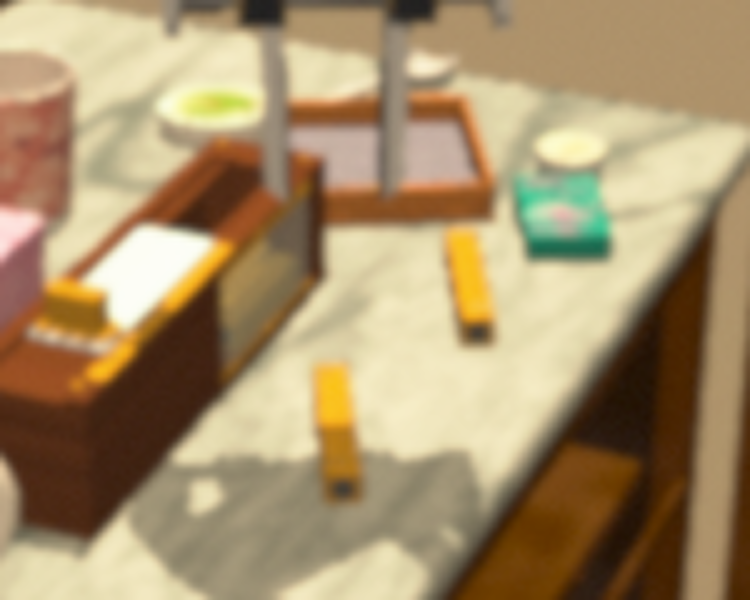

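```bash
python3 -m crank '[{"dx":-0.1,"dy":-0.1,"dz":1,"twist":0},{"dx":0,"dy":0,"dz":2,"twist":0},{"dx":0,"dy":0,"dz":3,"twist":0},{"dx":0,"dy":0,"dz":3,"twist":0},{"dx":0,"dy":0,"dz":3,"twist":0},{"dx":0,"dy":0,"dz":1.5,"twist":0},{"dx":0,"dy":0,"dz":0.9,"twist":0},{"dx":0,"dy":0,"dz":0.1,"twist":0},{"dx":0,"dy":0,"dz":0,"twist":0}]'
python3 -m crank '[{"dx":0,"dy":0,"dz":0,"twist":0},{"dx":0,"dy":0,"dz":0,"twist":0},{"dx":0,"dy":0,"dz":0,"twist":0},{"dx":0,"dy":0,"dz":0,"twist":0},{"dx":0,"dy":0,"dz":0,"twist":0},{"dx":0,"dy":0,"dz":0,"twist":0}]' 0 40
python3 -m crank '[{"dx":0,"dy":0,"dz":-0.5,"twist":0},{"dx":0,"dy":0,"dz":-1.5,"twist":0},{"dx":0,"dy":0,"dz":-2.5,"twist":0},{"dx":0,"dy":0,"dz":-3,"twist":0},{"dx":0,"dy":0,"dz":-3,"twist":-0.026},{"dx":0,"dy":0,"dz":-2.5,"twist":0},{"dx":0,"dy":0,"dz":-1.5,"twist":0},{"dx":0,"dy":0,"dz":-0.5,"twist":0},{"dx":0,"dy":0,"dz":0,"twist":0}]'
python3 -c "
from g import *
plan((.7191,-.0349,.15,1.05),(.7191,-.0349,.013,None))"
```

```text
t: 26.87
position: [0.4537, 0.1505, 0.0042]
tool_rot: [-2.738, -1.54, 0.001]
ft_force: [1.0, 0.3, 0.8]
width: 0.045
t: 27.37
position: [0.4546, 0.1508, 0.0054]
tool_rot: [2.737, 1.54, 0.003]
ft_force: [-1.2, -0.0, 4.4]
width: 0.0198
t: 28.12
position: [0.4542, 0.1507, 0.1554]
tool_rot: [2.717, 1.576, 0.003]
ft_force: [-0.7, -0.7, -3.2]
width: 0.0196
t 28.12 p [0.4542 0.1507 0.1554] phi 1.051 q6 -0.91 w 0.0196 F [-0.7 -0.7 -3.2]
twist 0.001  dx -2.91 dy 32.21 dz 0.54
twist 0.000  dx 0.00 dy 0.00 dz 13.70
```

```bash
python3 -m crank '[{"dx":0,"dy":1,"dz":0,"twist":0},{"dx":-0.2,"dy":2.5,"dz":0,"twist":0},{"dx":-0.4,"dy":3.6,"dz":0,"twist":0},{"dx":-0.4,"dy":3.6,"dz":0,"twist":0},{"dx":-0.4,"dy":3.6,"dz":0,"twist":0},{"dx":-0.4,"dy":3.6,"dz":0,"twist":0},{"dx":-0.4,"dy":3.6,"dz":0,"twist":0},{"dx":-0.4,"dy":3.6,"dz":0,"twist":0},{"dx":-0.3,"dy":3.2,"dz":0,"twist":0},{"dx":0,"dy":2.3,"dz":0,"twist":0},{"dx":0,"dy":1.2,"dz":0,"twist":0},{"dx":0,"dy":0.4,"dz":0,"twist":0}]'
python3 -m crank '[{"dx":0,"dy":0,"dz":0,"twist":0},{"dx":0,"dy":0,"dz":1,"twist":0},{"dx":0,"dy":0,"dz":2,"twist":0},{"dx":0,"dy":0,"dz":2.5,"twist":0},{"dx":0,"dy":0,"dz":2,"twist":0},{"dx":0,"dy":0,"dz":1,"twist":0},{"dx":0,"dy":0,"dz":0,"twist":0},{"dx":0,"dy":0,"dz":0,"twist":0}]'
python3 -c "
from g import *
plan((.7191,-.0349,.013,1.05))"
```

```text
t: 29.12
position: [0.719, -0.0369, 0.1501]
tool_rot: [-2.717, -1.572, 0.006]
ft_force: [-0.3, -0.8, -2.9]
width: 0.0196
t: 29.78
position: [0.7177, -0.0338, 0.0686]
tool_rot: [-2.716, -1.576, 0.003]
ft_force: [0.4, -0.5, -3.1]
width: 0.0198
t 29.78 p [ 0.7177 -0.0338  0.0686] phi 1.052 q6 -1.22 w 0.0198 F [ 0.4 -0.5 -3.1]
twist 0.002  dx -0.03 dy 0.17 dz 5.56
```

```bash
python3 -m crank '[{"dx":0,"dy":0.2,"dz":0.5,"twist":0},{"dx":0,"dy":0,"dz":1.2,"twist":0},{"dx":0,"dy":0,"dz":1.5,"twist":0},{"dx":0,"dy":0,"dz":1,"twist":0},{"dx":0,"dy":0,"dz":0.7,"twist":0},{"dx":0,"dy":0,"dz":0.4,"twist":0},{"dx":0,"dy":0,"dz":0.2,"twist":0},{"dx":0,"dy":0,"dz":0,"twist":0},{"dx":0,"dy":0,"dz":0,"twist":0}]'
python3 -m crank '[{"dx":0,"dy":0,"dz":0,"twist":0},{"dx":0,"dy":0,"dz":0,"twist":0},{"dx":0,"dy":0,"dz":0,"twist":0},{"dx":0,"dy":0,"dz":-1,"twist":0},{"dx":0,"dy":0,"dz":-2.5,"twist":0},{"dx":0,"dy":0,"dz":-3,"twist":0},{"dx":0,"dy":0,"dz":-3,"twist":0},{"dx":0,"dy":0,"dz":-2.5,"twist":0},{"dx":0,"dy":0,"dz":-1,"twist":0},{"dx":0,"dy":0,"dz":0,"twist":0}]' 3.2
python3 -c "
from g import *
plan((.5413,-.0040,.12,2.574-np.pi/2),(.5413,-.004,.005,None))
im=ctrl.read_camera('top')
for s in spacers(im):
  if s[4]<.3: print(np.round(s,4))"
```

```text
t: 30.53
position: [0.7209, -0.0356, 0.0148]
tool_rot: [2.717, 1.576, 0.001]
ft_force: [0.2, 0.9, -2.6]
width: 0.0199
t: 31.37
position: [0.7235, -0.036, 0.1502]
tool_rot: [2.712, 1.573, 0.011]
ft_force: [-0.1, -0.2, -0.2]
width: 0.0319
t 31.37 p [ 0.7235 -0.036   0.1502] phi 1.051 q6 -1.22 w 0.0319 F [-0.1 -0.2 -0.2]
twist 0.048  dx -7.10 dy -17.08 dz 3.02
twist 0.000  dx 0.00 dy 0.00 dz 11.50
[0.6145 0.1332 2.0277 0.084  0.2655 0.1954]
[5.3250e-01 2.4000e-03 2.5911e+00 8.4000e-02 2.2020e-01 3.0580e-01]
```

```bash
python3 -m crank '[{"dx":0,"dy":0,"dz":0,"twist":0.048},{"dx":-0.4,"dy":-1,"dz":0,"twist":0},{"dx":-1,"dy":-2.5,"dz":0,"twist":0},{"dx":-1.4,"dy":-3.3,"dz":0,"twist":0},{"dx":-1.4,"dy":-3.3,"dz":0,"twist":0},{"dx":-1.3,"dy":-3.2,"dz":0,"twist":0},{"dx":-1,"dy":-2.2,"dz":0,"twist":0},{"dx":-0.4,"dy":-1,"dz":0.5,"twist":0},{"dx":-0.2,"dy":-0.4,"dz":0.5,"twist":0},{"dx":0,"dy":0,"dz":0,"twist":0},{"dx":0,"dy":0,"dz":0,"twist":0},{"dx":0,"dy":0,"dz":0,"twist":0}]' 4.5
python3 -c "
from g import *
plan((.5413,-.0040,.005,2.574-np.pi/2))
im=ctrl.read_camera('top')
for s in spacers(im):
  if s[4]<.3: print(np.round(s,4))
im=snap('scene','s4.png',(220,110,350,230),5)
"
```

```text
t: 32.42
position: [0.5406, -0.0048, 0.1339]
tool_rot: [-2.755, -1.51, 0.0]
ft_force: [-0.6, -0.1, -0.1]
width: 0.045
t 32.42 p [ 0.5406 -0.0048  0.1339] phi 1.003 q6 -1.17 w 0.045 F [-0.6 -0.1 -0.1]
twist -0.000  dx 0.10 dy 0.02 dz 12.89
[0.6147 0.1329 2.0761 0.084  0.2802 0.1728]
```

View pics/s4.png

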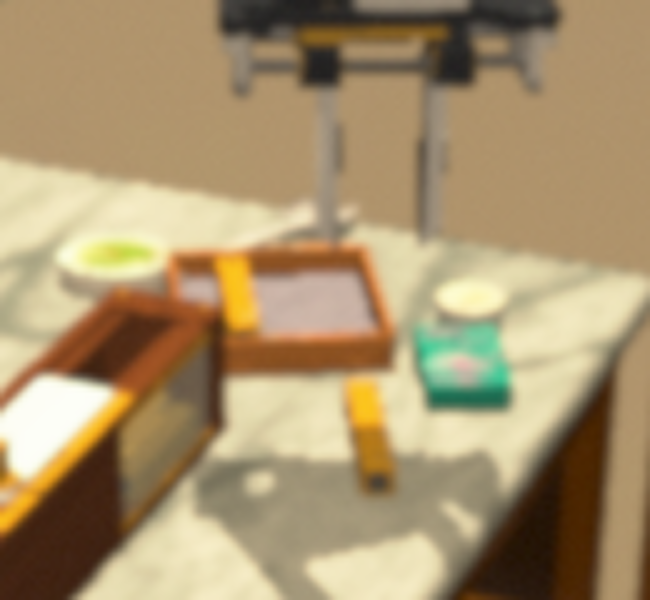

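```bash
python3 -m crank '[{"dx":0.1,"dy":0,"dz":1,"twist":0},{"dx":0,"dy":0,"dz":2,"twist":0},{"dx":0,"dy":0,"dz":3,"twist":0},{"dx":0,"dy":0,"dz":3,"twist":0},{"dx":0,"dy":0,"dz":2,"twist":0},{"dx":0,"dy":0,"dz":1,"twist":0},{"dx":0,"dy":0,"dz":0.8,"twist":0},{"dx":0,"dy":0,"dz":0.1,"twist":0},{"dx":0,"dy":0,"dz":0,"twist":0}]'
python3 -m crank '[{"dx":0,"dy":0,"dz":0,"twist":0},{"dx":0,"dy":0,"dz":0,"twist":0},{"dx":0,"dy":0,"dz":0,"twist":0},{"dx":0,"dy":0,"dz":0,"twist":0},{"dx":0,"dy":0,"dz":0,"twist":0},{"dx":0,"dy":0,"dz":0,"twist":0}]' 0 40
python3 -m crank '[{"dx":0,"dy":0,"dz":-0.5,"twist":0},{"dx":0,"dy":0,"dz":-1.5,"twist":0},{"dx":0,"dy":0,"dz":-2.5,"twist":0},{"dx":0,"dy":0,"dz":-2.5,"twist":0},{"dx":0,"dy":0,"dz":-1.5,"twist":-0.047},{"dx":0,"dy":0,"dz":-0.5,"twist":0},{"dx":0,"dy":0,"dz":0,"twist":0},{"dx":0,"dy":0,"dz":0,"twist":0}]'
python3 -c "
from g import *
plan((.6943,-.0783,.10,1.05),(.6943,-.0783,.013,None))"
```

```text
t: 33.27
position: [0.5411, -0.0037, 0.0057]
tool_rot: [2.754, 1.51, 0.001]
ft_force: [0.4, -0.3, -0.9]
width: 0.0451
t: 33.77
position: [0.5412, -0.0037, 0.0063]
tool_rot: [2.754, 1.51, 0.002]
ft_force: [-0.2, 0.3, 4.5]
width: 0.0194
t: 34.43
position: [0.5395, -0.0035, 0.0946]
tool_rot: [-2.718, -1.573, 0.002]
ft_force: [-0.1, 0.7, -2.6]
width: 0.0193
t 34.43 p [ 0.5395 -0.0035  0.0946] phi 1.049 q6 -1.22 w 0.0193 F [-0.1  0.7 -2.6]
twist -0.001  dx 1.22 dy 17.15 dz -0.54
twist 0.000  dx 0.00 dy 0.00 dz 8.70
```

```bash
python3 -m crank '[{"dx":0,"dy":1,"dz":0,"twist":0},{"dx":0.2,"dy":2,"dz":0,"twist":0},{"dx":0.3,"dy":3,"dz":0,"twist":0},{"dx":0.3,"dy":3.2,"dz":0,"twist":0},{"dx":0.2,"dy":3,"dz":0,"twist":0},{"dx":0.2,"dy":2.5,"dz":0,"twist":0},{"dx":0,"dy":1.5,"dz":0,"twist":0},{"dx":0,"dy":0.8,"dz":0,"twist":0},{"dx":0,"dy":0.2,"dz":1,"twist":0},{"dx":0,"dy":0,"dz":1.5,"twist":0},{"dx":0,"dy":0,"dz":1,"twist":0},{"dx":0,"dy":0,"dz":0,"twist":0}]'
python3 -m crank '[{"dx":0,"dy":0,"dz":0,"twist":0},{"dx":0,"dy":0,"dz":0,"twist":0}]'
python3 -c "
from g import *
plan((.6943,-.0783,.013,1.05))"
```

```text
t: 35.43
position: [0.6909, -0.0773, 0.0548]
tool_rot: [-2.712, -1.572, 0.011]
ft_force: [-1.0, 0.0, -2.8]
width: 0.0194
t: 35.6
position: [0.695, -0.0783, 0.0602]
tool_rot: [-2.718, -1.575, 0.001]
ft_force: [0.0, 1.5, -1.2]
width: 0.0198
t 35.6 p [ 0.695  -0.0783  0.0602] phi 1.051 q6 -1.29 w 0.0198 F [ 0.   1.5 -1.2]
twist 0.001  dx -0.04 dy -0.05 dz 4.72
```

```bash
python3 -m crank '[{"dx":0,"dy":0,"dz":0.5,"twist":0},{"dx":0,"dy":0,"dz":1,"twist":0},{"dx":0,"dy":0,"dz":1.2,"twist":0},{"dx":0,"dy":0,"dz":0.8,"twist":0},{"dx":0,"dy":0,"dz":0.7,"twist":0},{"dx":0,"dy":0,"dz":0.3,"twist":0},{"dx":0,"dy":0,"dz":0.1,"twist":0},{"dx":0,"dy":0,"dz":0,"twist":0},{"dx":0,"dy":0,"dz":0,"twist":0}]'
python3 -m crank '[{"dx":0,"dy":0,"dz":0,"twist":0},{"dx":0,"dy":0,"dz":0,"twist":0},{"dx":0,"dy":0,"dz":0,"twist":0},{"dx":0,"dy":0,"dz":-1,"twist":0},{"dx":0,"dy":0,"dz":-2.5,"twist":0},{"dx":0,"dy":0,"dz":-3,"twist":0},{"dx":0,"dy":0,"dz":-3,"twist":0},{"dx":0,"dy":0,"dz":-3,"twist":0},{"dx":0,"dy":0,"dz":-2,"twist":0},{"dx":0,"dy":0,"dz":-0.5,"twist":0},{"dx":0,"dy":0,"dz":0,"twist":0}]' 3.2
python3 -c "
from g import *
k=W(0,.077); plan((*k,.165,B[2]+np.pi/2),(*k,.09,None))
im=ctrl.read_camera('top')
for s in spacers(im):
  if s[4]<.3: print(np.round(s,4))"
```

```text
t: 36.35
position: [0.696, -0.079, 0.0148]
tool_rot: [2.718, 1.574, 0.001]
ft_force: [-0.4, -0.2, -2.0]
width: 0.0197
t: 37.27
position: [0.6974, -0.0792, 0.1682]
tool_rot: [2.715, 1.573, 0.007]
ft_force: [0.2, 0.3, -0.5]
width: 0.0323
t 37.27 p [ 0.6974 -0.0792  0.1682] phi 1.05 q6 -1.29 w 0.0323 F [ 0.2  0.3 -0.5]
twist -1.084  dx 38.99 dy 3.06 dz 0.32
twist 0.000  dx 0.00 dy 0.00 dz 7.50
[ 0.7325 -0.042   2.629   0.108   0.1013  0.1642]
[ 0.6917 -0.0766 -0.5026  0.084   0.2195  0.2773]
[0.6146 0.1333 2.0617 0.084  0.2708 0.1935]
```

```bash
python3 -m crank '[{"dx":0,"dy":0,"dz":0,"twist":-0.1},{"dx":0,"dy":0,"dz":0,"twist":-0.12},{"dx":0,"dy":0,"dz":0,"twist":-0.12},{"dx":0,"dy":0,"dz":0,"twist":-0.12},{"dx":0,"dy":0,"dz":0,"twist":-0.12},{"dx":0,"dy":0,"dz":0,"twist":-0.12},{"dx":0,"dy":0,"dz":0,"twist":-0.12},{"dx":0,"dy":0,"dz":0,"twist":-0.12},{"dx":0,"dy":0,"dz":0,"twist":-0.12},{"dx":0,"dy":0,"dz":0,"twist":-0.024}]' 4
python3 -m crank '[{"dx":1.5,"dy":0,"dz":0,"twist":0},{"dx":3,"dy":0.2,"dz":0,"twist":0},{"dx":3.5,"dy":0.3,"dz":0,"twist":0},{"dx":4,"dy":0.4,"dz":0,"twist":0},{"dx":4,"dy":0.4,"dz":0,"twist":0},{"dx":4,"dy":0.4,"dz":0,"twist":0},{"dx":4,"dy":0.4,"dz":0,"twist":0},{"dx":4,"dy":0.4,"dz":0,"twist":0},{"dx":4,"dy":0.3,"dz":0,"twist":0},{"dx":3.5,"dy":0.3,"dz":0,"twist":0},{"dx":2,"dy":0,"dz":0,"twist":0},{"dx":1,"dy":0,"dz":0,"twist":0}]'
python3 -m crank '[{"dx":0.3,"dy":0,"dz":0,"twist":0},{"dx":0,"dy":0,"dz":0,"twist":0},{"dx":0,"dy":0,"dz":0,"twist":0}]'
python3 -c "
from g import *
k=W(0,.077); plan((*k,.165,B[2]+np.pi/2),(*k,.09,None))
im=ctrl.read_camera('top')
for s in spacers(im):
  if s[4]<.3: print(np.round(s,4))
a=snap('top','t5.png',(230,85,370,205),5)"
```

```text
t: 38.15
position: [0.6938, -0.0784, 0.1611]
tool_rot: [-1.51, -2.749, 0.002]
ft_force: [-0.3, -0.2, -0.7]
width: 0.0402
t: 39.15
position: [0.5132, 0.2654, 0.1626]
tool_rot: [-1.513, -2.75, 0.004]
ft_force: [0.1, -0.8, 0.6]
width: 0.04
t: 39.4
position: [0.515, 0.2647, 0.1639]
tool_rot: [-1.519, -2.75, 0.002]
ft_force: [-1.2, -0.4, 0.1]
width: 0.0398
t 39.4 p [0.515  0.2647 0.1639] phi 2.132 q6 -1.81 w 0.0398 F [-1.2 -0.4  0.1]
twist -0.002  dx 0.18 dy 0.12 dz -0.11
twist 0.000  dx 0.00 dy 0.00 dz 7.50
[0.6146 0.1323 2.029  0.084  0.2716 0.1762]
```

View pics/t5.png

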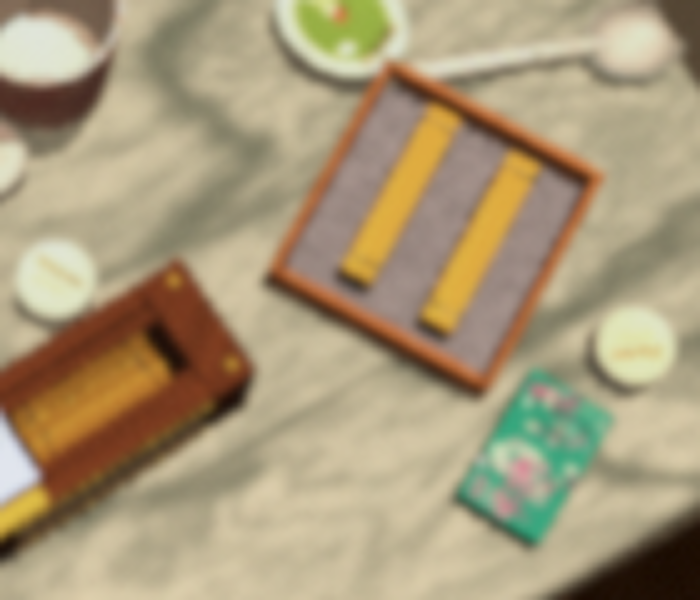

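```bash
python3 -m crank '[{"dx":0.2,"dy":0.1,"dz":1,"twist":0},{"dx":0,"dy":0,"dz":2,"twist":0},{"dx":0,"dy":0,"dz":2,"twist":0},{"dx":0,"dy":0,"dz":1.5,"twist":0},{"dx":0,"dy":0,"dz":0.9,"twist":0},{"dx":0,"dy":0,"dz":0,"twist":0},{"dx":0,"dy":0,"dz":0,"twist":0}]'
python3 -m crank '[{"dx":0,"dy":0,"dz":0,"twist":0},{"dx":0,"dy":0,"dz":0,"twist":0},{"dx":0,"dy":0,"dz":0,"twist":0},{"dx":0,"dy":0,"dz":0,"twist":0},{"dx":0,"dy":0,"dz":0,"twist":0},{"dx":0,"dy":0,"dz":0,"twist":0}]' 0 20
python3 -m crank '[{"dx":-0.4,"dy":0,"dz":0,"twist":0},{"dx":-0.9,"dy":0,"dz":0,"twist":0},{"dx":-1,"dy":0,"dz":0,"twist":0},{"dx":-1,"dy":0,"dz":0,"twist":0},{"dx":-1,"dy":0,"dz":0,"twist":0},{"dx":-1,"dy":0,"dz":0,"twist":0},{"dx":-1,"dy":0,"dz":0,"twist":0},{"dx":-1,"dy":0,"dz":0,"twist":0},{"dx":-1,"dy":0,"dz":0,"twist":0},{"dx":-0.7,"dy":0,"dz":0,"twist":0},{"dx":0,"dy":0,"dz":0,"twist":0},{"dx":0,"dy":0,"dz":0,"twist":0}]'
python3 -c "
from g import *
k=W(0,-.019); plan((*k,.09,None))"; python3 shut.py r3.png
```

```text
t: 40.08
position: [0.5144, 0.2675, 0.0899]
tool_rot: [-1.517, -2.75, 0.001]
ft_force: [-0.3, 1.1, 1.0]
width: 0.04
t: 40.58
position: [0.5154, 0.2679, 0.0914]
tool_rot: [1.515, 2.75, 0.001]
ft_force: [0.6, -1.8, 3.3]
width: 0.0138
t: 41.58
position: [0.5643, 0.1909, 0.0914]
tool_rot: [1.516, 2.748, 0.001]
ft_force: [2.9, -2.6, 4.1]
width: 0.0142
t 41.58 p [0.5643 0.1909 0.0914] phi 2.134 q6 -1.95 w 0.0142 F [ 2.9 -2.6  4.1]
twist 0.000  dx -0.56 dy -0.11 dz 0.14
bright->dark at y mm []
```

```bash
python3 -m crank '[{"dx":-0.2,"dy":0,"dz":0,"twist":0},{"dx":-0.2,"dy":0,"dz":0,"twist":0},{"dx":-0.1,"dy":0,"dz":0,"twist":0},{"dx":0,"dy":0,"dz":0,"twist":0},{"dx":0,"dy":0,"dz":0,"twist":0}]'
python3 -m crank '[{"dx":-0.1,"dy":0,"dz":0,"twist":0},{"dx":0,"dy":0,"dz":0,"twist":0},{"dx":0,"dy":0,"dz":0,"twist":0}]'
python3 -m crank '[{"dx":-0.1,"dy":0,"dz":0,"twist":0},{"dx":0,"dy":0,"dz":0,"twist":0},{"dx":0,"dy":0,"dz":0,"twist":0}]'
python3 -c "
from g import *
k=W(0,-.019); plan((*k,.09,None))"
```

```text
t: 42.05
position: [0.5656, 0.1889, 0.0914]
tool_rot: [1.516, 2.751, 0.004]
ft_force: [-0.1, 2.1, 7.3]
width: 0.0141
t: 42.3
position: [0.566, 0.1883, 0.0914]
tool_rot: [1.516, 2.752, 0.004]
ft_force: [-0.5, 1.9, 6.4]
width: 0.014
t: 42.55
position: [0.5665, 0.1875, 0.0914]
tool_rot: [1.516, 2.752, 0.004]
ft_force: [-0.6, 3.2, 6.5]
width: 0.0137
t 42.55 p [0.5665 0.1875 0.0914] phi 2.135 q6 -1.96 w 0.0137 F [-0.6  3.2  6.5]
twist 0.000  dx -0.15 dy -0.11 dz 0.14
```

```bash
for i in 1; do python3 -m crank '[{"dx":-0.1,"dy":0,"dz":0,"twist":0},{"dx":-0.1,"dy":0,"dz":0,"twist":0},{"dx":0,"dy":0,"dz":0,"twist":0},{"dx":0,"dy":0,"dz":0,"twist":0}]'; done
python3 -m crank '[{"dx":-0.1,"dy":0,"dz":0,"twist":0},{"dx":-0.1,"dy":0,"dz":0,"twist":0},{"dx":0,"dy":0,"dz":0,"twist":0},{"dx":0,"dy":0,"dz":0,"twist":0}]'
python3 -c "
from g import *
k=W(0,-.019); plan((*k,.09,None))"
```

```text
t: 42.88
position: [0.5668, 0.1869, 0.0914]
tool_rot: [-1.515, -2.75, -0.005]
ft_force: [-2.8, 5.0, 8.3]
width: 0.0133
t: 43.22
position: [0.5668, 0.1869, 0.0913]
tool_rot: [-1.513, -2.747, -0.008]
ft_force: [-3.9, 9.3, 8.7]
width: 0.0137
t 43.22 p [0.5668 0.1869 0.0913] phi 2.135 q6 -1.97 w 0.0137 F [-3.9  9.3  8.7]
twist 0.000  dx -0.08 dy -0.10 dz 0.13
```

```bash
python3 -m crank '[{"dx":0,"dy":0,"dz":0,"twist":0},{"dx":0,"dy":0,"dz":0,"twist":0},{"dx":0,"dy":0,"dz":0,"twist":0},{"dx":0,"dy":0,"dz":-1,"twist":0},{"dx":0,"dy":0,"dz":-2,"twist":0},{"dx":0,"dy":0,"dz":-3,"twist":0},{"dx":0,"dy":0,"dz":-2,"twist":0},{"dx":0,"dy":0,"dz":0,"twist":0}]' 4
python3 -m crank '[{"dx":1,"dy":-1,"dz":0,"twist":0},{"dx":2,"dy":-2,"dz":0,"twist":0},{"dx":3,"dy":-2.5,"dz":0,"twist":0},{"dx":3,"dy":-2.5,"dz":0,"twist":0},{"dx":3,"dy":-2.5,"dz":0,"twist":0},{"dx":3,"dy":-2,"dz":0,"twist":0},{"dx":2,"dy":-1,"dz":0,"twist":0},{"dx":1,"dy":0,"dz":0,"twist":0},{"dx":0,"dy":0,"dz":0,"twist":0},{"dx":0,"dy":0,"dz":0,"twist":0}]'
python3 -c "
from g import *
plan()
snap('top','t6.png',(110,85,370,270),3)"; python3 shut.py r4.png
```

```text
t: 43.88
position: [0.5719, 0.1828, 0.1763]
tool_rot: [1.513, 2.744, 0.009]
ft_force: [0.6, 0.8, 0.8]
width: 0.04
t: 44.72
position: [0.3587, 0.2627, 0.1703]
tool_rot: [1.515, 2.751, -0.0]
ft_force: [-0.1, 0.3, -0.2]
width: 0.04
t 44.72 p [0.3587 0.2627 0.1703] phi 2.135 q6 -1.7 w 0.04 F [-0.1  0.3 -0.2]
bright->dark at y mm [-132.4]
```

View pics/t6.png

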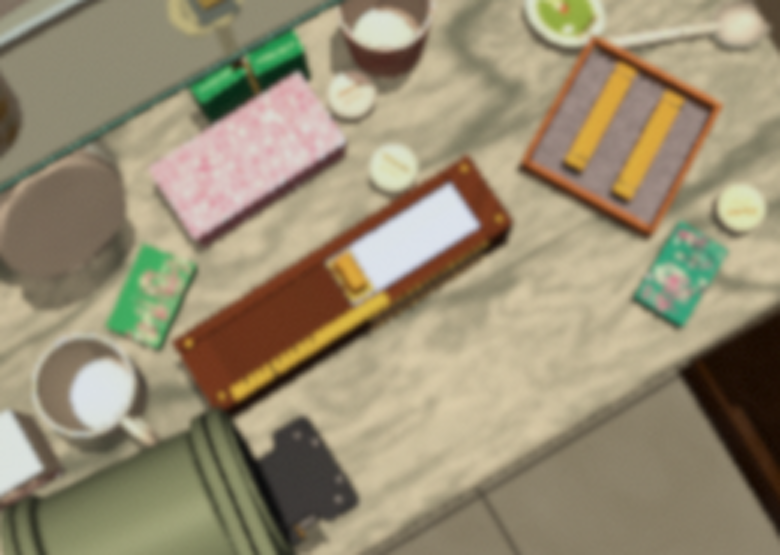

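```bash
python3 -c "
from workcell import ctrl
print(ctrl.close_job())"
```

```text
the job is handed in; nothing more can be done
None
```

I finished the job and handed it in at about 45 s of the 210 s. All five spacers were present and are sorted, and the shutter is shut.

- **Gauge setting:** I slid the shutter until the pointer was level with the long line. In the picture both sat at about y = 77.5 mm in the box frame.
- **Short spacers:** The three short ones (measured 83.5, 84.4 and 84.5 mm in the top picture) each dropped through the slot. Top views showed spacers lying flat in the compartment, but I did not count all three there individually.
- **Long spacers:** The two long ones (107.6 and 108.9 mm) lie flat side by side in the tray. I did not lay them across the slot, because the camera lengths were unambiguous; so for these two the gauge itself was not used.
- **Shutter shut:** I pushed it until it stopped and the force rose to about 10 N. The last picture puts its leading edge at -132.4 mm against the slot end at -133 mm. The difference is within the calibration error of about 2 mm.
- **Other checks:** The other goods look unmoved, and the gripper was clear of everything. I saw neither a knocked spacer nor a grip slip. My first three moves were refused because the rows were incomplete, and nothing moved.

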